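Load a keyed tray into the latched sample reader

ROBOT

A 6-joint arm with a two-finger parallel gripper is mounted at the origin on a cart in front of the work surface, level with it; the furniture and walls round the work are solid. World frame = base frame: x ahead of the robot, y to its left, z up, the work surface at z = 0. Lengths are in mm, angles in rad, forces in N, time in s.
With the tool pointing down it reaches from about 275 to 750 mm from the base axis. Payload 10.2 kg.
Tool frame: the origin (TCP) lies at the very end of the fingers, on their centre line; the grasp point (between the pads) lies 19 mm behind it (robot.grip_depth is the distance from the TCP to the grasp point, in mm); y points along the fingers, z is the direction in which the jaws open and shut, and the axes are right-handed (so a half turn about y gives the same grasp; the last joint's range is limited). The gripper opens to 88 mm and grips with 3 to 60 N. Pads are 18 mm wide; open, the fingers measure 123 mm over their backs; the gripper's body (75 mm by 187 mm) begins 45 mm behind the grasp point.
Start: joints at [-1.516, 0.313, 1.498, -0, 1.331, -0.223], TCP at [143.963, -504.882, 238.72] pointing down, gripper open.
Joint ranges: [-2.94, 2.94], [-0.97, 2.17], [0.19, 2.56], [-1.23, 4.37], [0.02, 3.11], [-2.88, 2.88]. Speed limits (rad/s): [2.39, 2.39, 3.01, 3.14, 3.14, 3.14].

INTERFACE

Orientations are given as [roll, pitch, yaw] about the fixed x, y, z axes, in that order (R = Rz(yaw) Ry(pitch) Rx(roll)).
In Python, from station import sensors, imaging, robot gives the robot as it stands. The module is installed in compiled form; this text tells all that it offers.
- The arm moves only by the shell command python3 -m crank 'ROWS' [FORCE]. ROWS is JSON, a list of rows, each a list of 7 numbers: the turn, a rotation vector about the tool's x, y, z in degrees, then the shift along the tool's x, y, z in m, then the closure, from -1 (fully open) to 1 (shut). In form: [[wx, wy, wz, tx, ty, tz, claw], ...]. A call has 1 to 5 rows; each row shifts and turns the pose as measured when the row begins, along the tool's axes as they then stand; what a row does not reach is not made up. A row lasts 1/10 s, in which the tool goes at most 50 mm and 8.59 degrees, less where a joint would pass 70% of its speed; a pose out of reach is approached as far as the arm can. A call is refused whole if a number of a shift passes 0.05 or a number of a turn 8.59, either way. A call with a gripper value outside its range is refused whole. The fingers move at their own pace and stop on an object; FORCE is the grip in N (left out, the last holds). Time passes only in rows, so rows that do not move let the fingers close. It gives the time, the measured TCP pose, the force and the opening at its end, in the units of the state.
- sensors.get_state(): the state, without advancing time (a new reading comes with each control period).
- imaging.get_image(name): name is "scene" or "top" or "wrist"; returns a dict with "image" (420x560x3 uint8, red, green, blue), "intrinsics" (3x3 intrinsics, pixels), "rvec" (rotation vector, rad) and "tvec" (3), from world to camera coordinates, as OpenCV has them. Camera axes: x right, y down, z forward; pixel columns grow to the right and rows downward; lengths in mm; the calibration is good to about 2 mm. A picture is of the moment at which its call begins. There is no depth.
- robot.close_job(): hands the job in, once; it reports no verdict.
The state is a dict: "t": time; "joint_pos": joint angles; "joint_velocities": joint speeds; "effort": joint torques, N m; "tcp_pos": TCP position; "orientation": TCP orientation; "ft_force": force on the tool from outside, world axes, zero at the start; "moment": the same for the moment, N m; "grip_width": finger opening in mm.
Only numpy, scipy, OpenCV 4.12 (cv2) and the standard library are available. Lean on these libraries where they do the work, as an engineer would, in place of code of your own. Each camera call takes 0.05 s, during which the arm holds its last target.

TASK

Load the sample reader: slide the thumb latch sideways so that the chamber cover springs open, and lay in the tray whose lugs match the chamber's notches (one wide lug, one narrow) so that both lugs drop fully into their notches. Then swing the cover shut until the latch catches. Leave the other tray where it is and do not knock over or shove aside the things standing about.

Things in the scene. Friction and masses are not known exactly. Their poses are not given: they have to be found in the camera images.
- reader: sample reader, grey bench instrument fixed to the bench, 210 (x) x 210 (y) x 85 mm tall. Origin under its centre; x points away from its display front, y to the cover's hinge (left), z up. The chamber under the cover is 156 (x) by 100 mm (y), its centre at y +12 mm; floor 20 mm and deck 85 mm above the bench.
- chamber_seat (a point): point on the chamber floor midway between the notches (reader y +12 mm), axes as the reader's: the seated tray's origin belongs here, tray axes along the reader's. At both x ends of the floor are ledges 18 mm high, 108 mm apart; each has a notch in its middle, down to the floor.
- wide_notch (a point): on the floor in the middle of the notch in the far (+x) ledge, 48 mm wide (y), 24 mm deep (x).
- narrow_notch (a point): on the floor in the middle of the notch in the near (-x) ledge, 28 mm wide (y), 24 mm deep (x).
- cover_hinge_line (a point): middle of the cover's hinge line (reader x 0, y +80, z +91 mm); the line runs along the reader's x.
- cover (a joint): angle of the white cover about its left hinge: 0 shut, 1.8 rad open, leaning a little out to the left. Sprung open (3 N at the free edge when shut, 1 N when open); latched it rests at about 0.02. Pressing the free edge down to 0 (about 8 N) drives its striker pin past the latch's sloped nose and the latch snaps home.
- cover_edge (a point): middle of the cover's free edge, on the outer face, 137 mm from the hinge line; moves with the cover. The cover is 184 mm along x, 10 mm thick; shut, its outer face is 97 mm above the bench. A steel striker pin, 8 mm thick, sticks out 19 mm here.
- latch (a joint): travel (m) of the black thumb latch on the deck's right (-y) edge: 0 home, hooked over the striker pin; slides to the reader's +x (away from the display front) against a 3 to 5 N spring, stop at 0.016. From about 0.011 the cover is free and springs open. Springs home when let go.
- latch_tab (a point): middle of the top edge of the face to push: the near (-x) face of the latch's thumb tab, 121 mm above the bench (reader x -11, y -91 mm at home). Tab 22 x 22 mm, 24 mm tall on a slide bar whose top is 98 mm above the bench. The steel nose, as tall as the tab, stands between tab and cover. Moves with the latch.
- sample_tray: tray to load: aluminium, body 100 (x) x 76 (y) x 30 mm, 0.2 kg, within 0.8 rad of straight at the start. Origin under its centre. At either x end a lug sticks out 12 mm at the bottom, 14 mm tall: 40 mm wide at +x, 20 mm wide at -x. Grip fin on top, 14 mm thick (x), 60 mm long (y), 30 to 59 mm above the underside.
- other_tray: tray that does not fit, to be left alone: like the sample tray but both lugs are 40 mm wide. Same origin and axes. Which tray lies nearer the robot varies.
- sample_tray_far_lug (a point): centre of the sample tray's wide lug (tray x +56, z +7 mm).
- vial: bystander, loose: small bottle with white screw cap, 37 mm across, 85 mm tall. Origin at the centre of its underside.
- bottle_back: bystander, loose: clear screw-cap bottle with blue cap, 69 mm across, 152 mm tall, behind the trays. Origin at the centre of its underside.
- bottle_right: bystander, loose: clear screw-cap bottle with blue cap, 67 mm across, 156 mm tall, right of the trays. Origin at the centre of its underside.
- cup: bystander, loose: plain open cup, 64 mm across, 88 mm tall, front left. Origin at the centre of its underside.
- twist_timer: bystander, loose: round twist timer, 68 mm across, 47 mm tall, left. Origin at the centre of its underside.
- tweezers_lying: bystander, loose: steel tweezers lying flat, 129 x 16 x 9 mm, left of the reader. Origin at the centre of its underside.
There are look-alikes about, which are no part of the job. What is shaped like the sample_tray but pink is not meant.

How it is judged (in metres and radians):
On the way, in this order (a step that is already met when the one before it is completed fails the run):
1. the latch is slid aside and the cover has sprung open (value of joint cover above 1.3 rad), for 0.2 s.
2. the matching tray lies in the open chamber, both lugs down in their notches (horizontal distance between sample_tray and chamber_seat below 0.008 m and z of sample_tray in the frame of chamber_seat below 0.004 m and angle between sample_tray's own z axis and vertical below 0.06 rad and x of sample_tray_far_lug in the frame of chamber_seat above 0.045 m and value of joint cover above 1 rad), for 0.2 s.
At the end, for the whole second after the job is handed in: The cover is shut (within 0.045 rad) and the latch has snapped home (within 4 mm); the matching tray rests in the chamber, within 8 mm of the seat sideways, 4 mm of the floor and 0.06 rad of level, wide lug in the wide (far) notch (horizontal distance between sample_tray and chamber_seat below 0.008 m and z of sample_tray in the frame of chamber_seat below 0.004 m and angle between sample_tray's own z axis and vertical below 0.06 rad and x of sample_tray_far_lug in the frame of chamber_seat above 0.045 m and value of joint cover below 0.045 rad and value of joint latch below 0.004 m and linear speed of sample_tray below 0.02 m/s); the robot touches nothing.
It fails at once if the other tray is shifted more than 30 mm (distance of other_tray from where it was at the start of the episode above 0.03 m).
It fails at once if a bystander is shifted more than 40 mm or knocked over (distance of any of vial, bottle_back, bottle_right, cup, twist_timer, tweezers_lying from where it was at the start of the episode above 0.04 m or angle between any of vial, bottle_back, bottle_right, cup, twist_timer, tweezers_lying's own z axis and vertical above 0.6 rad).
It also fails if it takes over 62 s, if anything falls off the work surface, if the arm or the gripper's body presses on something with over 40 N, if the wrist force passes 120 N, or if a joint passes its speed limit or range.

## Working session

There is one attempt and no reset: what is moved stays moved. The work goes in short steps, Python scripts to look and compute and a shell command to move; the robot and the scene stay as the last step left them, time stands still between calls to the robot, and variables do not carry over. Pictures are saved under pics/ and viewed, and the job is handed in when it is done.

```bash
mkdir -p pics; python3 - <<'E'
from station import sensors, imaging, robot
import cv2
s=sensors.get_state()
for k,v in s.items(): print(k,v)
for n in ["scene","top","wrist"]:
    d=imaging.get_image(n); cv2.imwrite(f"pics/{n}0.png",d["image"][:,:,::-1]); print(n,d["intrinsics"],d["rvec"],d["tvec"])
E
```

```text
t 0.0
joint_pos [-1.51641140e+00  3.13455090e-01  1.49840776e+00 -1.67792955e-05
  1.33097508e+00 -2.23395493e-01]
joint_velocities [-0.00163922 -0.00154175  0.00041991  0.00039884 -0.00035067 -0.00266315]
effort [ 2.10121530e-04 -4.02210510e+01 -2.52269644e+01  6.94149267e-02
  3.52407480e-02 -1.06749935e-04]
tcp_pos [ 143.94015272 -504.64176362  238.16949375]
orientation [-1.57201428e+00  2.59993396e-04 -2.86380840e+00]
ft_force [-0.01666344 -0.20108947  0.00206277]
moment [ 0.00894534  0.01383844 -0.01773323]
grip_width 87.99409252911113
scene [[388.53320926   0.         280.49975293]
 [  0.         388.53320926 213.60121441]
 [  0.           0.           1.        ]] [ 1.00557335 -2.28102938  1.1774367 ] [ 311.16984494  347.55484208 1111.34825554]
top [[396.02876191   0.         273.50242956]
 [  0.         396.02876191 212.64600766]
 [  0.           0.           1.        ]] [ 2.18309805 -2.12213617  0.14246215] [ -89.53765525  547.2845604  1749.85802984]
wrist [[373.86979923   0.         279.38169779]
 [  0.         373.86979923 210.77716614]
 [  0.           0.           1.        ]] [-2.28792814  1.72634733  0.2874516 ] [-524.43371301  -43.60759702  390.95370352]
```

View pics/scene0.png

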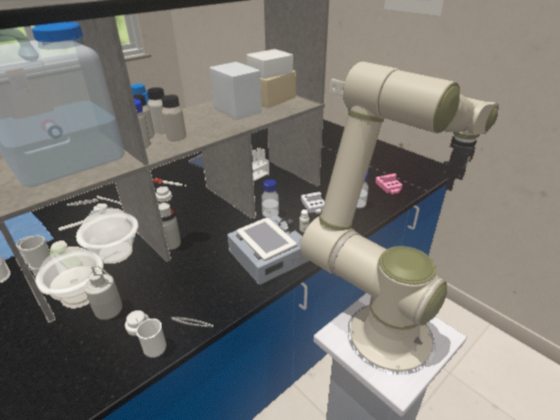

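View pics/top0.png

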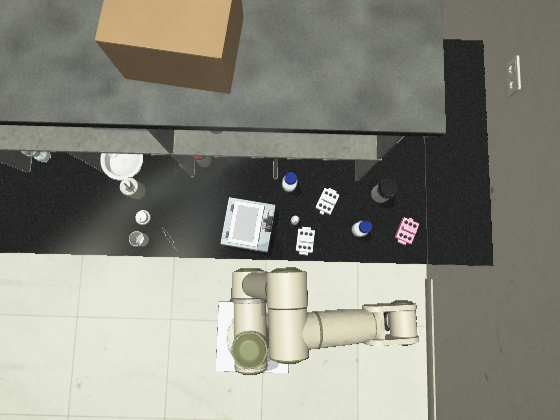

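View pics/wrist0.png

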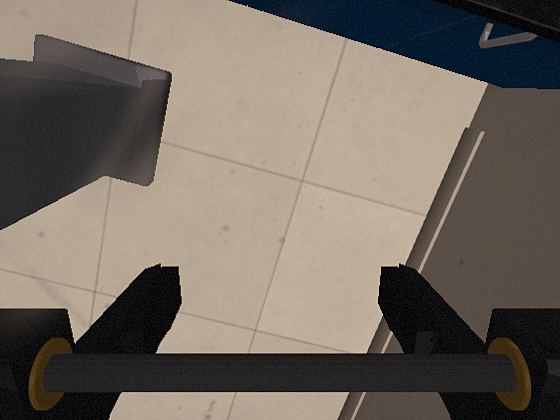

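```bash
cat > h.py <<'E'
import numpy as np, cv2
from scipy.spatial.transform import Rotation as R
from station import sensors, imaging, robot
def cam(d): return d["intrinsics"], cv2.Rodrigues(np.array(d["rvec"],float))[0], np.array(d["tvec"],float).ravel()
def p2w(d,uv,z):
    K,Rm,t=cam(d); r=Rm.T@np.linalg.solve(K,[uv[0],uv[1],1]); c=-Rm.T@t
    return c+r*(z-c[2])/r[2]
def w2p(d,P):
    K,Rm,t=cam(d); return cv2.projectPoints(np.array(P,float).reshape(-1,3),np.array(d["rvec"],float),np.array(d["tvec"],float),K,None)[0].reshape(-1,2)
def crop(d,x0,y0,w,h,f,name,pts=None):
    im=d["image"][y0:y0+h,x0:x0+w,::-1]; im=cv2.resize(im,None,fx=f,fy=f,interpolation=cv2.INTER_CUBIC)
    if pts is not None:
        for p in w2p(d,pts): cv2.circle(im,(int((p[0]-x0+.5)*f),int((p[1]-y0+.5)*f)),2,(0,0,255),-1)
    cv2.imwrite("pics/"+name,im)
def T():
    s=sensors.get_state(); return np.array(s["tcp_pos"]), R.from_euler("xyz",s["orientation"]), s
E
python3 - <<'E'
from h import *
d=imaging.get_image("top"); crop(d,210,160,220,110,3.6,"topc.png")
d=imaging.get_image("scene"); crop(d,220,140,200,150,4,"scc.png")
print(cam(d)[1].T@-cam(d)[2])
p,r,s=T();print(r.as_matrix())
E
```

```text
[-323.57276429  699.12202402  926.95471706]
[[-9.61660393e-01  5.08835490e-06  2.74243120e-01]
 [-2.74243072e-01  5.74490158e-04 -9.61660235e-01]
 [-1.62443242e-04 -9.99999835e-01 -5.51068985e-04]]
```

View pics/topc.png

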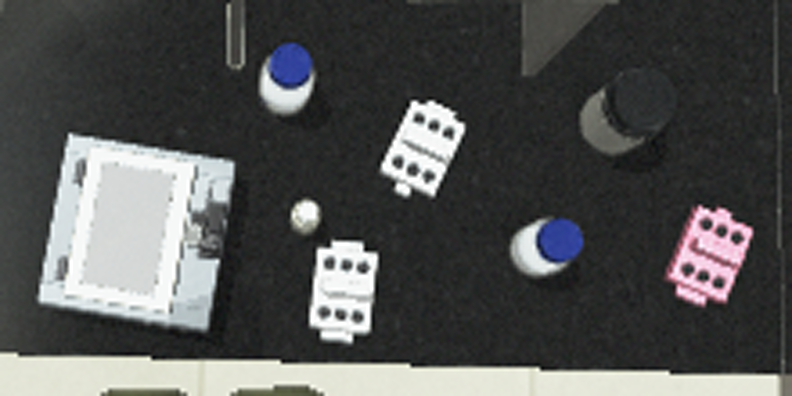

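View pics/scc.png

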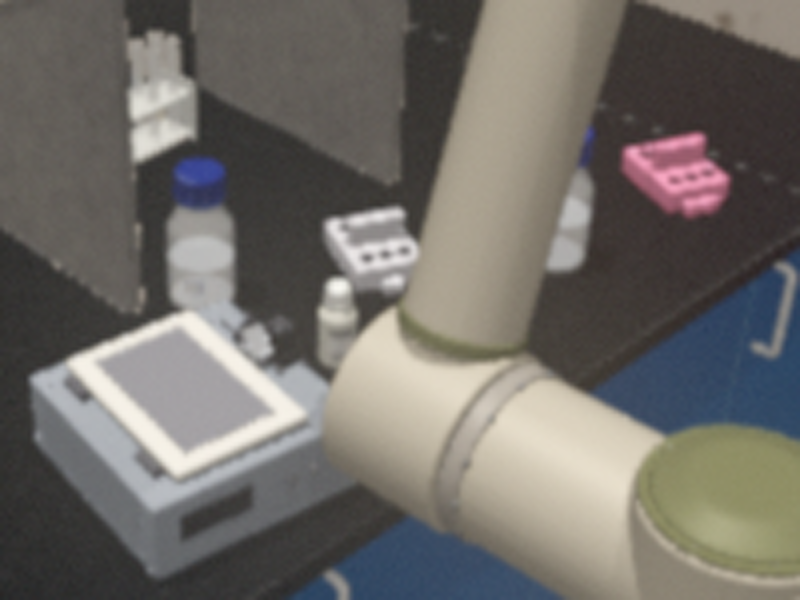

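```bash
python3 - <<'E'
from h import *
d=imaging.get_image("top")
c=lambda u,v:(210+u/3.6-.5,160+v/3.6-.5)
print("cam",-cam(d)[1].T@cam(d)[2])
rc=np.array([p2w(d,c(*q),85) for q in [(70,135),(233,158),(208,332),(40,302)]]);print(rc.round(), rc.mean(0))
for n,q,z in [("latch",(208,225),110),("farT wide",(437,105),14),("farT nar",(403,190),14),("nearT far",(348,245),14),("nearT nearl",(338,338),14),("vialcap",(306,216),85),("bottle_back cap",(292,64),152),("bottle_right cap",(560,240),156),("black bottle base",(605,140),0),("edge",(400,365),0),("partition",(235,68),0),("part2",(530,75),0),("pink",(708,258),20)]: print(n,p2w(d,c(*q),z).round())
E
```

```text
cam [ 313.90634074  -77.69861233 1806.92175847]
[[607. 124.  85.]
 [584. -76.  85.]
 [372. -52.  85.]
 [402. 152.  85.]] [491.29462149  36.92494878  85.        ]
latch [498. -48. 110.]
farT wide [ 671. -335.   14.]
farT nar [ 560. -293.   14.]
nearT far [ 488. -224.   14.]
nearT nearl [ 371. -214.   14.]
vialcap [ 515. -167.   85.]
bottle_back cap [ 688. -143.  152.]
bottle_right cap [ 487. -459.  156.]
black bottle base [ 635. -553.    0.]
edge [ 340. -293.    0.]
partition [715. -75.   0.]
part2 [ 717. -457.    0.]
pink [ 484. -677.   20.]
```

```bash
python3 - <<'E'
from h import *
p,r,s=T()
d=imaging.get_image("wrist");K,Rm,t=cam(d)
c=-Rm.T@t; print("cam in tool",r.inv().apply(c-p)); print("cam axes in tool (cols x,y,z)",(r.inv().as_matrix()@Rm.T).round(2))
a=imaging.get_image("top");b=imaging.get_image("scene")
def tri(u,v):
    P=[K@np.c_[Rm,t] for K,Rm,t in (cam(a),cam(b))]
    X=cv2.triangulatePoints(P[0],P[1],np.array(u,float).reshape(2,1),np.array(v,float).reshape(2,1)); return (X[:3]/X[3]).ravel()
print("shelf right end",tri((380,158),(325,105)))
print("box?",tri((172,153),(143,165)))
# candidate: reprojection lines
for z in (300,400,450,500): print(z,p2w(a,(275,156),z),w2p(b,p2w(a,(380,158),z)))
E
```

```text
cam in tool [-8.48483483e+01 -1.45270129e+02 -7.92750891e-02]
cam axes in tool (cols x,y,z) [[ 0.    0.95  0.32]
 [ 0.   -0.32  0.95]
 [ 1.   -0.   -0.  ]]
shelf right end [ 715.64977183 -468.77920216  374.99741252]
box? [718.77107879 311.84072852 380.81657309]
300 [738.20296637 -74.1066823  300.        ] [[320.46209018 119.61199388]]
400 [710.04645305 -74.34504438 400.        ] [[322.2445383   99.54380606]]
450 [695.96819639 -74.46422542 450.        ] [[323.21449621  88.62326517]]
500 [681.88993973 -74.58340646 500.        ] [[324.24331373  77.04003703]]
```

```bash
cat >> h.py <<'E'
def Rt(yaw,lean=0):
    "tool y down, tool z at world yaw; lean: top of hand leans toward tool +x side (right) by lean rad"
    c,s=np.cos(yaw),np.sin(yaw)
    z=np.array([c,s,0]);y=np.array([0,0,-1.]);x=np.cross(y,z)
    y2=y*np.cos(lean)-x*np.sin(lean); x2=np.cross(y2,z)
    return R.from_matrix(np.c_[x2,y2,z])
def plan(P,Rg,vmax=48,wmax=8.4,n=None,show=10):
    "rows from measured pose straight to the goal"
    p,r,s=T(); P=np.array(P,float)
    rv=(r.inv()*Rg).as_rotvec(degrees=True); d=r.inv().apply(P-p)
    if n is None: n=int(max(1,np.ceil(max(np.linalg.norm(P-p)/vmax,np.linalg.norm(rv)/wmax))))
    print("n",n,"total turn",rv.round(2),"shift mm",d.round(1),"world",(P-p).round(1))
    pr,rr=p,r
    for i in range(1,min(n,show)+1):
        q=p+(P-p)*i/n; ri=r*R.from_rotvec(rv*i/n,degrees=True)
        w=(rr.inv()*ri).as_rotvec(degrees=True); t=rr.inv().apply(q-pr)/1000
        print([float(x) for x in w.round(2)]+[float(x) for x in t.round(4)]); pr,rr=q,ri
E
python3 - <<'E'
from h import *
plan([450,-80,300],Rt(-0.12),vmax=46)
E
```

```text
n 12 total turn [ 1.000e-02 -6.721e+01 -1.000e-02] shift mm [-410.8  -61.3 -324.6] world [306.  424.9  61.3]
[0.0, -5.6, -0.0, -0.0342, -0.0051, -0.0271]
[0.0, -5.6, -0.0, -0.0367, -0.0051, -0.0236]
[0.0, -5.6, -0.0, -0.0388, -0.0051, -0.0199]
[0.0, -5.6, -0.0, -0.0406, -0.0051, -0.016]
[0.0, -5.6, -0.0, -0.042, -0.0051, -0.012]
[0.0, -5.6, -0.0, -0.0429, -0.0051, -0.0078]
[0.0, -5.6, -0.0, -0.0435, -0.0051, -0.0036]
[0.0, -5.6, -0.0, -0.0436, -0.0051, 0.0007]
[0.0, -5.6, -0.0, -0.0434, -0.0051, 0.0049]
[0.0, -5.6, -0.0, -0.0427, -0.0051, 0.0091]
```

```bash
python3 -m crank '[[0,-5.6,0,-0.034,-0.005,-0.027,-1],[0,-5.6,0,-0.037,-0.005,-0.024,-1],[0,-5.6,0,-0.039,-0.005,-0.02,-1],[0,-5.6,0,-0.041,-0.005,-0.016,-1],[0,-5.6,0,-0.042,-0.005,-0.012,-1]]'
python3 - <<'E'
from h import *
plan([450,-80,300],Rt(-0.12),vmax=46)
E
```

```text
t: 0.95
tcp_pos: [272.1, -323.2, 263.0]
orientation: [-1.572, 0.001, -2.365]
ft_force: [1.3, -1.1, 0.2]
grip_width: 88.3
n 7 total turn [  0.05 -38.65  -0.08] shift mm [-297.4  -36.7  -48.9] world [177.9 243.2  37. ]
[0.01, -5.52, -0.01, -0.0425, -0.0052, -0.007]
[0.01, -5.52, -0.01, -0.043, -0.0053, -0.0029]
[0.01, -5.52, -0.01, -0.043, -0.0053, 0.0013]
[0.01, -5.52, -0.01, -0.0427, -0.0053, 0.0054]
[0.01, -5.52, -0.01, -0.042, -0.0053, 0.0095]
[0.01, -5.52, -0.01, -0.0409, -0.0053, 0.0135]
[0.01, -5.52, -0.01, -0.0394, -0.0053, 0.0174]
```

```bash
python3 -m crank '[[0,-5.5,0,-0.043,-0.005,-0.007,-1],[0,-5.5,0,-0.043,-0.005,-0.003,-1],[0,-5.5,0,-0.043,-0.005,0.001,-1],[0,-5.5,0,-0.043,-0.005,0.005,-1],[0,-5.5,0,-0.042,-0.005,0.01,-1]]' >/dev/null;  python3 -m crank '[[0,-5.5,0,-0.041,-0.005,0.013,-1],[0,-5.5,0,-0.039,-0.005,0.017,-1],[0,0,0,0,0,0,-1]]'
python3 - <<'E'
from h import *
d=imaging.get_image("wrist"); cv2.imwrite("pics/w1.png",cv2.resize(d["image"][:,:,::-1],(800,600),interpolation=cv2.INTER_CUBIC))
np.save("w1.npy",d,allow_pickle=True)
print(-cam(d)[1].T@cam(d)[2])
E
```

```text
t: 1.75
tcp_pos: [453.4, -62.0, 301.7]
orientation: [-1.566, -0.0, -1.658]
ft_force: [0.1, -0.3, -0.3]
grip_width: 88.0
[460.48620644  22.42194011 446.8857618 ]
```

View pics/w1.png

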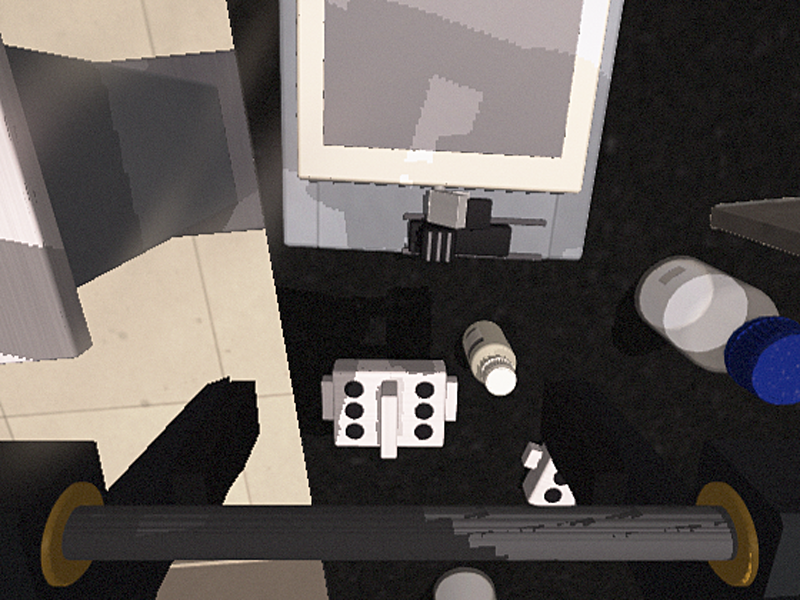

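```bash
cat >> h.py <<'E'
from scipy.optimize import least_squares
def fitpose(obs,x0,zbase=0):
    "obs: list of (imgdict, local pts Nx3, pix Nx2); planar pose"
    def f(q):
        c,s=np.cos(q[2]),np.sin(q[2]); out=[]
        for d,L,uv in obs:
            L=np.array(L,float); W=np.c_[q[0]+c*L[:,0]-s*L[:,1],q[1]+s*L[:,0]+c*L[:,1],zbase+L[:,2]]
            out.append((w2p(d,W)-np.array(uv)).ravel())
        return np.concatenate(out)
    r=least_squares(f,x0,x_scale=[10,10,.1]); print("pose",r.x.round(3),"res px",f(r.x).reshape(-1,2).round(1).tolist()); return r.x
E
python3 - <<'E'
from h import *
d=np.load("w1.npy",allow_pickle=True).item()
s=lambda a:(np.array(a)+.5)/1.42857-.5
q=fitpose([(d,[[-92,-57,97],[92,-57,97],[-105,-105,85],[105,-105,85],[-11,-102,121],[-11,-80,121],[11,-102,121]],s([(299,177),(582,191),(284,245),(582,260),(424,228),(426,228),(455,228)]))][:1] and [(d,[[-92,-57,97],[92,-57,97],[-105,-105,85],[105,-105,85]],s([(299,177),(582,191),(284,245),(582,260)]))],[491,37,-.12])
c,sn=np.cos(q[2]),np.sin(q[2])
def W(L): L=np.array(L,float); return np.c_[q[0]+c*L[:,0]-sn*L[:,1],q[1]+sn*L[:,0]+c*L[:,1],L[:,2]]
P=W([[-11,-91,121],[-11,-102,121],[11,-102,121],[-11,-80,121],[11,-80,121],[-92,-57,97],[92,-57,97],[-105,-105,85],[105,-105,85],[0,-76,97]])
crop(d,190,90,240,110,3.3,"w1c.png",P)
E
```

```text
pose [ 4.9329e+02  3.6611e+01 -1.3900e-01] res px [[-0.8, -0.1], [0.4, 0.5], [-1.0, 0.0], [1.5, -0.1]]
```

View pics/w1c.png

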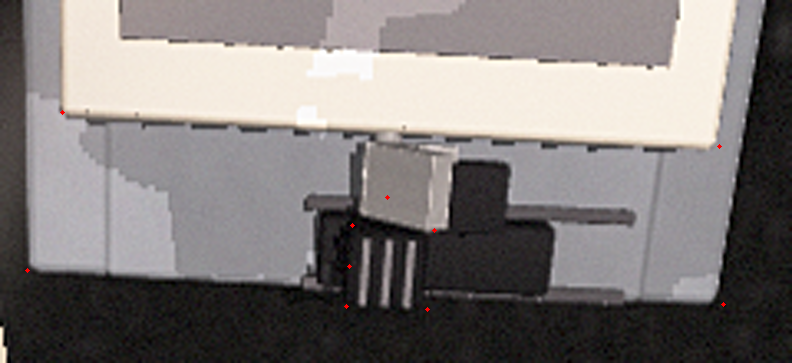

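```bash
cat >> h.py <<'E'
RD=np.array([493.3,36.6,-0.139])
def rw(L):
    c,s=np.cos(RD[2]),np.sin(RD[2]); return np.array([RD[0]+c*L[0]-s*L[1],RD[1]+s*L[0]+c*L[1],L[2]])
def wr(P):
    c,s=np.cos(RD[2]),np.sin(RD[2]); a,b=P[0]-RD[0],P[1]-RD[1]; return np.array([c*a+s*b,-s*a+c*b,P[2]])
E
python3 - <<'E'
from h import *
plan(rw([-55,-96,170]),Rt(-0.139,.35))
E
```

```text
n 3 total turn [ 0.28  2.78 20.1 ] shift mm [-10.4 131.2 -28.5] world [ -27.    12.7 -131.3]
[0.09, 0.93, 6.7, -0.0035, 0.0437, -0.0095]
[0.09, 0.93, 6.7, 0.0018, 0.0438, -0.0096]
[0.09, 0.93, 6.7, 0.0071, 0.0433, -0.0096]
```

```bash
python3 -m crank '[[0,1,6.7,-0.003,0.044,-0.01,1],[0,1,6.7,0.002,0.044,-0.01,1],[0,1,6.7,0.007,0.043,-0.01,1],[0,0,0,0,0,0,1],[0,0,0,0,0,0,1]]' 20
python3 - <<'E'
from h import *
p,r,s=T();print(wr(p),s["grip_width"])
plan(rw([-55,-96,108]),Rt(-0.139,.35),vmax=20)
d=imaging.get_image("wrist"); cv2.imwrite("pics/w2.png",d["image"][:,:,::-1])
E
```

```text
t: 2.3
tcp_pos: [423.4, -54.1, 168.7]
orientation: [-1.571, 0.356, -1.723]
ft_force: [-0.1, -0.2, 0.4]
grip_width: 50.3
[-56.71366376 -99.47068968 168.73258613] 50.348913878853494
n 4 total turn [-0.28 -0.73 -0.36] shift mm [17.9 58.1  1.7] world [  2.2   3.2 -60.7]
[-0.07, -0.18, -0.09, 0.0045, 0.0145, 0.0004]
[-0.07, -0.18, -0.09, 0.0045, 0.0145, 0.0004]
[-0.07, -0.18, -0.09, 0.0044, 0.0145, 0.0004]
[-0.07, -0.18, -0.09, 0.0044, 0.0146, 0.0004]
```

View pics/w2.png

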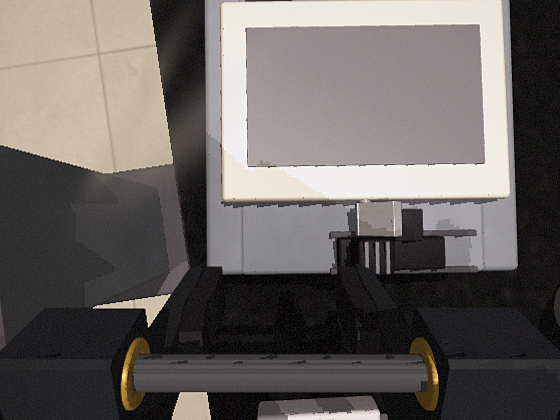

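```bash
python3 -m crank '[[0,0,0,0,0,0,1],[0,0,0,0,0,0,1],[0,0,0,0,0,0,1],[0,0,0,0,0,0,1],[0,0,0,0,0,0,1]]'
python3 -m crank '[[0,0,0,0.004,0.014,0,1],[0,0,0,0.004,0.014,0,1],[0,0,0,0.004,0.014,0,1],[0,0,0,0.004,0.014,0,1],[0,0,0,0,0,0,1]]'
python3 - <<'E'
from h import *
p,r,s=T();print(wr(p),s["grip_width"],s["ft_force"])
plan(rw([-34,-96,108]),Rt(-0.139,.35),vmax=20)
d=imaging.get_image("wrist"); cv2.imwrite("pics/w3.png",d["image"][:,:,::-1])
E
```

```text
t: 2.85
tcp_pos: [426.3, -54.4, 174.2]
orientation: [-1.56, 0.347, -1.715]
ft_force: [-0.4, 0.7, -0.1]
grip_width: 6.3
t: 3.35
tcp_pos: [428.3, -50.5, 115.2]
orientation: [-1.557, 0.345, -1.713]
ft_force: [-0.2, 0.3, 1.3]
grip_width: 0.8
[-52.29875032 -95.21727732 115.17376332] 0.7636118329522547 [-0.1857209   0.2617131   1.31763109]
n 1 total turn [-0.85 -0.16  0.29] shift mm [ 3.1  6.8 18.2] world [18.  -3.3 -7.2]
[-0.85, -0.16, 0.29, 0.0031, 0.0068, 0.0182]
```

View pics/w3.png

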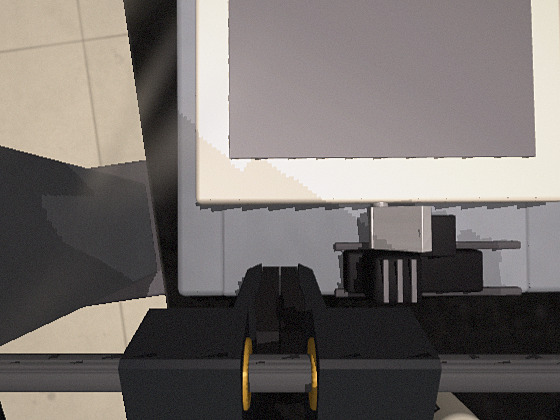

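```bash
python3 -m crank '[[-0.4,0,0,0.002,0.004,0.006,1],[-0.4,0,0,0.001,0.003,0.006,1],[0,0,0,0,0,0.006,1],[0,0,0,0,0,0.004,1]]'
python3 -m crank '[[0,0,0,0,0,0.004,1],[0,0,0,0,0,0.004,1]]'
python3 -m crank '[[0,0,0,0,0,0.004,1],[0,0,0,0,0,0.004,1]]'
python3 - <<'E'
from h import *
p,r,s=T();print(wr(p),s["grip_width"],s["ft_force"])
d=imaging.get_image("wrist"); cv2.imwrite("pics/w4.png",d["image"][:,:,::-1])
E
```

```text
t: 3.8
tcp_pos: [453.3, -55.3, 110.0]
orientation: [-1.567, 0.343, -1.711]
ft_force: [0.5, 0.1, -0.1]
grip_width: 0.4
t: 4.0
tcp_pos: [461.0, -56.3, 109.9]
orientation: [-1.57, 0.343, -1.711]
ft_force: [-5.6, -1.0, 1.9]
grip_width: 0.3
t: 4.2
tcp_pos: [468.9, -57.4, 110.0]
orientation: [-1.572, 0.343, -1.711]
ft_force: [-3.8, -1.4, 2.2]
grip_width: 0.6
[-11.11165419 -96.46947531 109.99756763] 0.5689942513529885 [-3.84608855 -1.41130154  2.21658789]
```

View pics/w4.png

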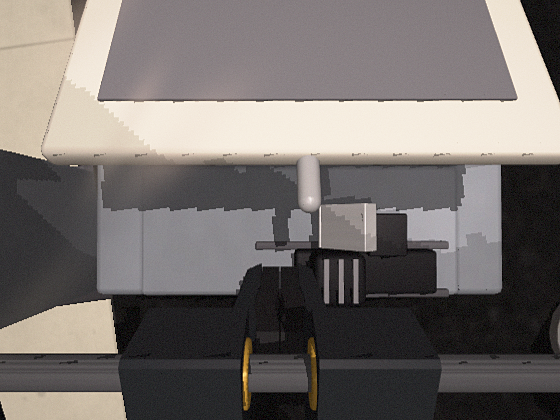

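```bash
python3 -m crank '[[0,0,0,0,0,0.001,1],[0,0,0,0,0,0,1],[0,0,0,0,0,0,1],[0,0,0,0,0,0,1]]'
python3 - <<'E'
from h import *
d=imaging.get_image("wrist"); cv2.imwrite("pics/w5.png",d["image"][:,:,::-1])
d=imaging.get_image("scene"); crop(d,200,140,200,150,4,"s5.png")
E
```

```text
t: 4.65
tcp_pos: [469.2, -57.5, 110.0]
orientation: [-1.575, 0.343, -1.71]
ft_force: [-5.5, -0.3, 1.7]
grip_width: 0.3
```

View pics/w5.png

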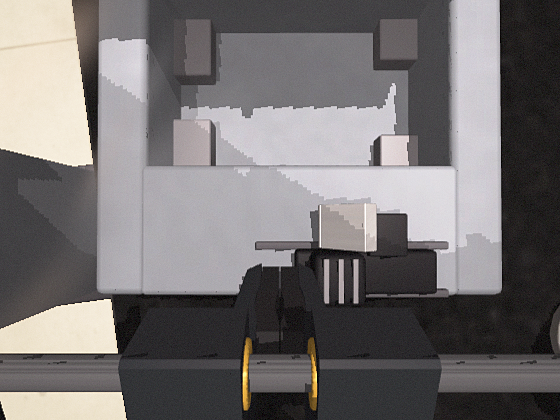

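View pics/s5.png

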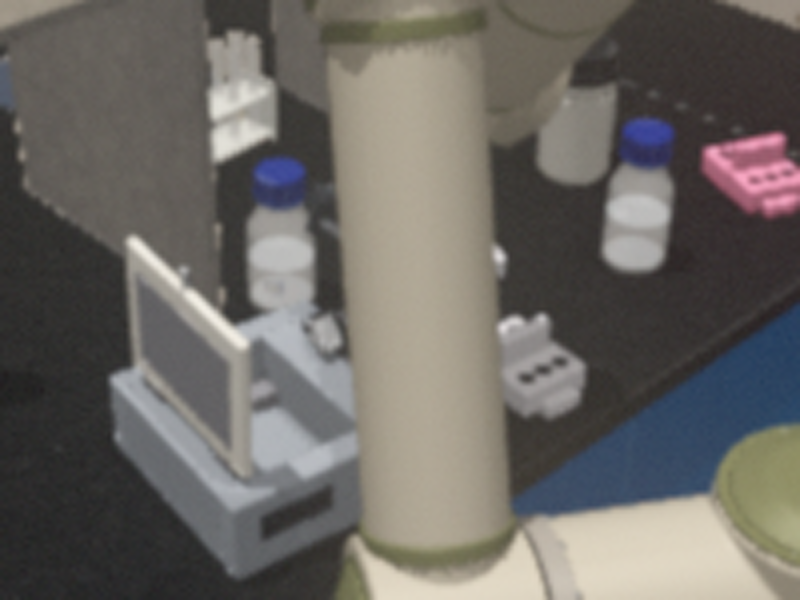

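```bash
python3 -m crank '[[0,0,0,0,0,-0.02,1],[0,0,0,0,-0.03,-0.01,0.9],[0,0,0,0,-0.045,0,0],[0,0,0,0,-0.045,0,0]]'
python3 - <<'E'
from h import *
plan([600,-270,215],Rt(-0.36,0.),vmax=45)
E
```

```text
t: 5.15
tcp_pos: [432.3, -91.9, 222.5]
orientation: [-1.583, 0.348, -1.712]
ft_force: [-0.3, -0.9, -0.3]
grip_width: 18.1
n 6 total turn [  2.86  12.53 -19.81] shift mm [146.1 -47.4 190.5] world [ 167.7 -178.1   -7.5]
[0.48, 2.09, -3.3, 0.0243, -0.0079, 0.0318]
[0.48, 2.09, -3.3, 0.0236, -0.0062, 0.0327]
[0.48, 2.09, -3.3, 0.0227, -0.0046, 0.0336]
[0.48, 2.09, -3.3, 0.0217, -0.0031, 0.0344]
[0.48, 2.09, -3.3, 0.0205, -0.0016, 0.0352]
[0.48, 2.09, -3.3, 0.0193, -0.0001, 0.0359]
```

```bash
python3 -m crank '[[0.5,2.1,-3.3,0.024,-0.008,0.032,0],[0.5,2.1,-3.3,0.024,-0.006,0.033,0],[0.5,2.1,-3.3,0.023,-0.005,0.034,0],[0.5,2.1,-3.3,0.022,-0.003,0.034,0],[0.5,2.1,-3.3,0.02,-0.002,0.035,0]]' >/dev/null
python3 -m crank '[[0.5,2.1,-3.3,0.019,0,0.036,0],[0,0,0,0,0,0,0],[0,0,0,0,0,0,0]]'
python3 - <<'E'
from h import *
d=imaging.get_image("wrist"); cv2.imwrite("pics/w6.png",cv2.resize(d["image"][:,:,::-1],(800,600),interpolation=cv2.INTER_CUBIC)); np.save("w6.npy",d,allow_pickle=True)
p,r,s=T(); print(p,s["joint_pos"])
E
```

```text
t: 5.95
tcp_pos: [610.4, -280.7, 226.1]
orientation: [-1.542, -0.013, -1.946]
ft_force: [0.3, 0.6, -0.8]
grip_width: 43.9
[ 610.08289895 -280.60958183  226.04476806] [-0.60279047  0.64125475  1.03139379 -0.00639657  1.43818188 -0.22682576]
```

View pics/w6.png

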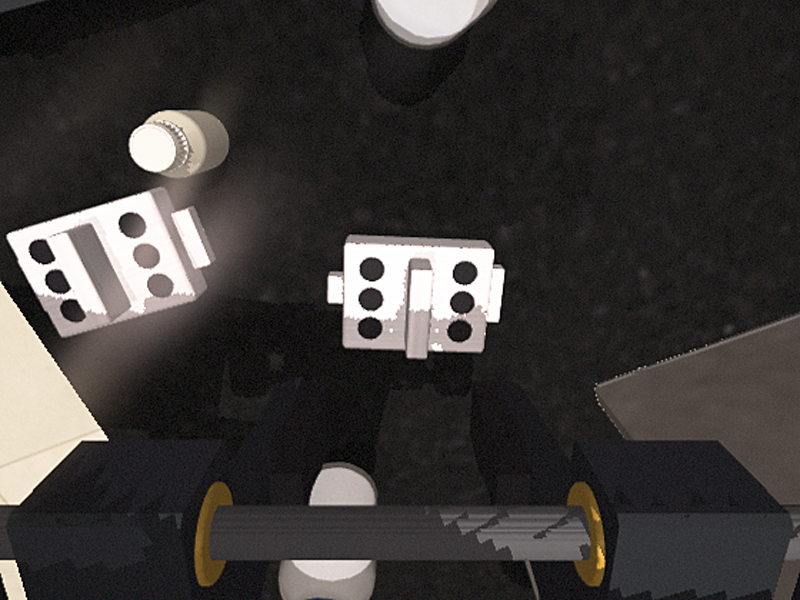

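```bash
python3 - <<'E'
from h import *
d=np.load("w6.npy",allow_pickle=True).item()
s=lambda a:(np.array(a)+.5)/1.42857-.5
L=[[-50,38,30],[50,38,30],[50,-38,30],[-50,-38,30],[-62,10,14],[-62,-10,14],[62,20,14],[62,-20,14]]
q=fitpose([(d,L,s([(344,244),(494,250),(486,353),(343,347),(328,274),(329,303),(504,266),(502,320)]))],[615,-314,-.36])
c,sn=np.cos(q[2]),np.sin(q[2])
L=np.array(L+[[-7,30,59],[7,30,59],[7,-30,59],[-7,-30,59]],float)
P=np.c_[q[0]+c*L[:,0]-sn*L[:,1],q[1]+sn*L[:,0]+c*L[:,1],L[:,2]]
crop(d,220,155,140,100,5.5,"w6c.png",P)
# other tray, bystanders
E
```

```text
pose [ 6.15119e+02 -3.18390e+02 -4.15000e-01] res px [[-0.4, -1.3], [1.6, -2.0], [-0.4, -0.4], [-0.0, 1.4], [-0.3, 1.3], [-0.9, -0.0], [1.5, 1.0], [-1.2, 0.5]]
```

View pics/w6c.png

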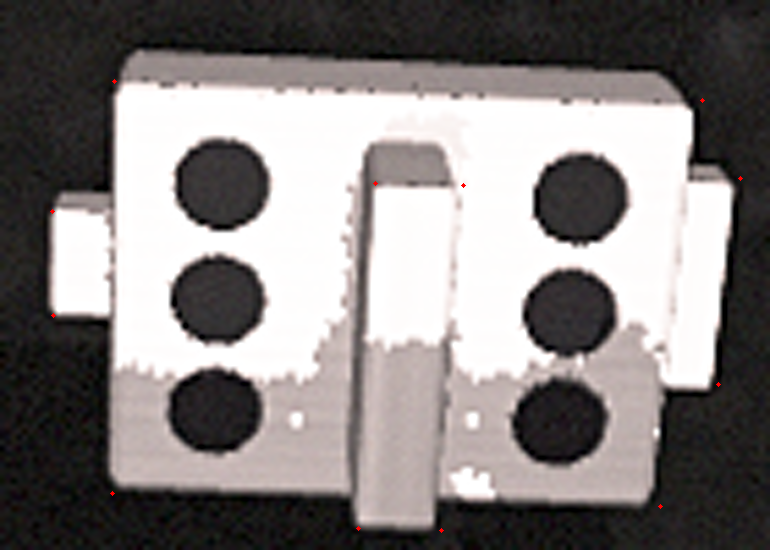

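```bash
cat >> h.py <<'E'
TR=np.array([614.6,-318.4,-0.415])
def tw(L):
    c,s=np.cos(TR[2]),np.sin(TR[2]); return np.array([TR[0]+c*L[0]-s*L[1],TR[1]+s*L[0]+c*L[1],L[2]])
E
python3 - <<'E'
from h import *
plan(tw([0,4,90]),Rt(-0.415,.35),vmax=45)
E
```

```text
n 4 total turn [-1.23  2.55 20.77] shift mm [ 27.7 136.9  14.3] world [   6.1  -34.1 -136. ]
[-0.31, 0.64, 5.19, 0.0069, 0.0342, 0.0036]
[-0.31, 0.64, 5.19, 0.01, 0.0334, 0.0039]
[-0.31, 0.64, 5.19, 0.0129, 0.0324, 0.0042]
[-0.31, 0.64, 5.19, 0.0157, 0.0311, 0.0045]
```

```bash
python3 -m crank '[[-0.3,0.6,5.2,0.007,0.034,0.004,0],[-0.3,0.6,5.2,0.01,0.033,0.004,0],[-0.3,0.6,5.2,0.013,0.032,0.004,0],[-0.3,0.6,5.2,0.016,0.031,0.004,0],[0,0,0,0,0,0,0]]'
python3 - <<'E'
from h import *
plan(tw([0,4,90]),Rt(-0.415,.35),vmax=45)
plan(tw([0,4,36]),Rt(-0.415,.35),vmax=20)
d=imaging.get_image("wrist"); cv2.imwrite("pics/w7.png",d["image"][:,:,::-1])
E
```

```text
t: 6.5
tcp_pos: [616.6, -312.2, 92.9]
orientation: [-1.561, 0.366, -1.979]
ft_force: [0.7, 0.1, -0.4]
grip_width: 44.1
n 1 total turn [-0.44  0.38 -0.93] shift mm [3.3 1.9 0.6] world [-0.4 -2.5 -2.9]
[-0.44, 0.38, -0.93, 0.0033, 0.0019, 0.0006]
n 3 total turn [-0.44  0.38 -0.93] shift mm [22.7 52.3  0.1] world [ -0.4  -2.5 -56.9]
[-0.15, 0.13, -0.31, 0.0076, 0.0174, 0.0]
[-0.15, 0.13, -0.31, 0.0075, 0.0175, 0.0001]
[-0.15, 0.13, -0.31, 0.0074, 0.0175, 0.0001]
```

View pics/w7.png

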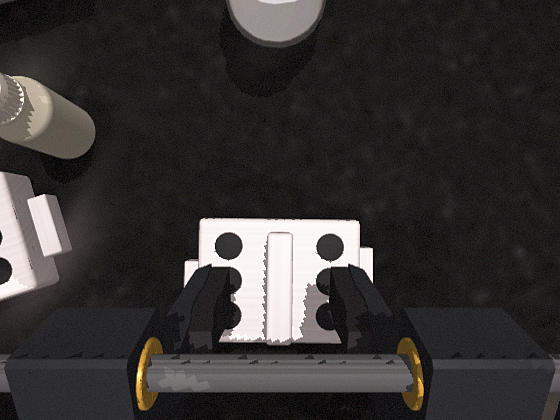

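```bash
python3 -m crank '[[-0.2,0.2,-0.3,0.008,0.017,0,0],[-0.2,0.2,-0.3,0.008,0.017,0,0],[0,0,-0.3,0.006,0.014,0,0],[0,0,0,0,0,0,0]]'
python3 - <<'E'
from h import *
plan(tw([0,4,36]),Rt(-0.415,.35),vmax=20)
d=imaging.get_image("wrist"); cv2.imwrite("pics/w8.png",d["image"][:,:,::-1])
E
```

```text
t: 6.95
tcp_pos: [619.7, -313.7, 47.3]
orientation: [-1.555, 0.338, -1.975]
ft_force: [0.0, -0.2, -0.6]
grip_width: 43.8
n 1 total turn [-0.66  0.61  0.68] shift mm [ 5.9  9.8 -3. ] world [ -3.5  -1.  -11.3]
[-0.66, 0.61, 0.68, 0.0059, 0.0098, -0.003]
```

View pics/w8.png

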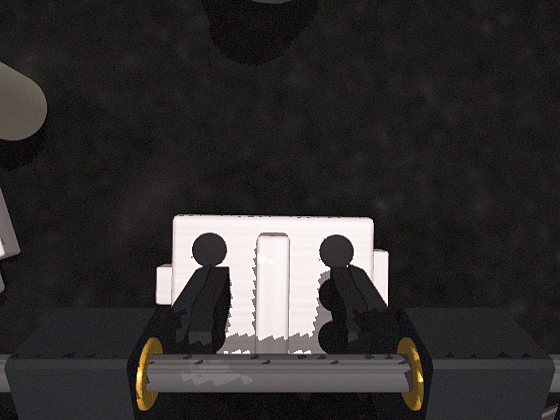

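```bash
python3 -m crank '[[-0.7,0.6,0.7,0.006,0.01,-0.002,0],[0,0,0,0,0,0,0.3],[0,0,0,0,0,0,0.6]]' 25
python3 - <<'E'
from h import *
p,r,s=T();print(p,wr(p)); plan(tw([0,4,36]),Rt(-0.415,.35),vmax=20)
d=imaging.get_image("wrist"); cv2.imwrite("pics/w9.png",d["image"][:,:,::-1])
E
```

```text
t: 7.3
tcp_pos: [618.2, -315.6, 37.7]
orientation: [-1.568, 0.35, -1.984]
ft_force: [-0.7, -0.8, 0.4]
grip_width: 30.6
[ 618.17855649 -315.58745084   37.73490785] [ 172.47067599 -331.48834115   37.73490785]
n 1 total turn [-0.11  0.07 -0.01] shift mm [ 0.6  1.6 -2.1] world [-2.   0.8 -1.7]
[-0.11, 0.07, -0.01, 0.0006, 0.0016, -0.0021]
```

View pics/w9.png

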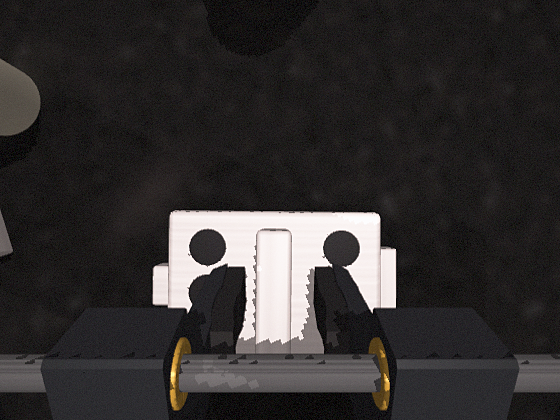

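```bash
python3 -m crank '[[0,0,0,0,0.001,-0.002,0.6],[0,0,0,0,0,0,1],[0,0,0,0,0,0,1],[0,0,0,0,0,0,1],[0,0,0,0,0,0,1]]' 30
python3 -m crank '[[0,0,0,0,0,0,1],[0,0,0,-0.003,-0.01,0,1],[0,0,0,-0.007,-0.02,0,1],[0,0,0,-0.01,-0.03,0,1],[0,0,0,0,0,0,1]]'
python3 - <<'E'
from h import *
p,r,s=T();print(p,wr(p),s["grip_width"])
d=imaging.get_image("wrist"); cv2.imwrite("pics/w10.png",cv2.resize(d["image"][:,:,::-1],(800,600),interpolation=cv2.INTER_CUBIC));np.save("w10.npy",d,allow_pickle=True)
d=imaging.get_image("scene"); crop(d,230,140,160,120,5,"s10.png")
E
```

```text
t: 7.85
tcp_pos: [616.1, -314.5, 36.7]
orientation: [-1.568, 0.35, -1.985]
ft_force: [0.3, -0.5, -1.7]
grip_width: 13.8
t: 8.35
tcp_pos: [614.9, -316.0, 102.9]
orientation: [-1.57, 0.35, -1.985]
ft_force: [-0.5, 0.2, -1.2]
grip_width: 13.7
[ 614.8678369  -315.99886871  102.88313432] [ 169.24889127 -332.35450048  102.88313432] 13.651166082245355
```

View pics/w10.png

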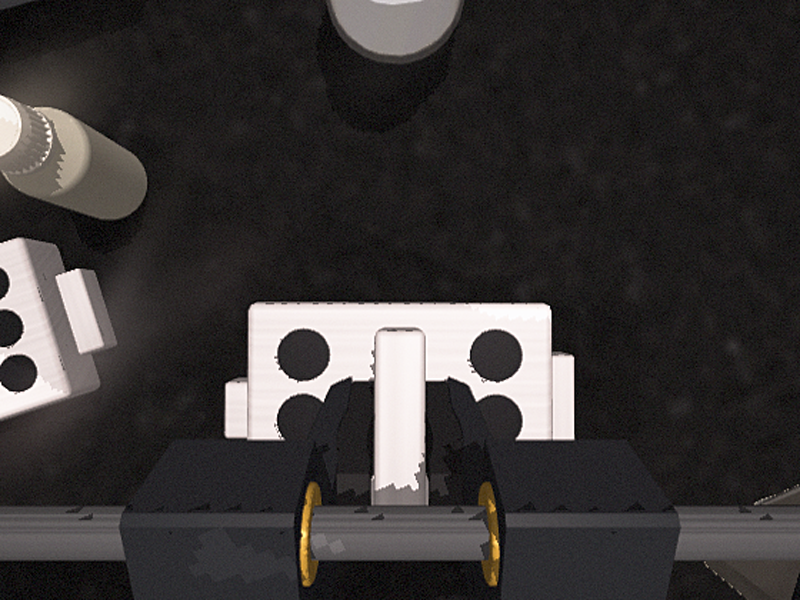

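View pics/s10.png

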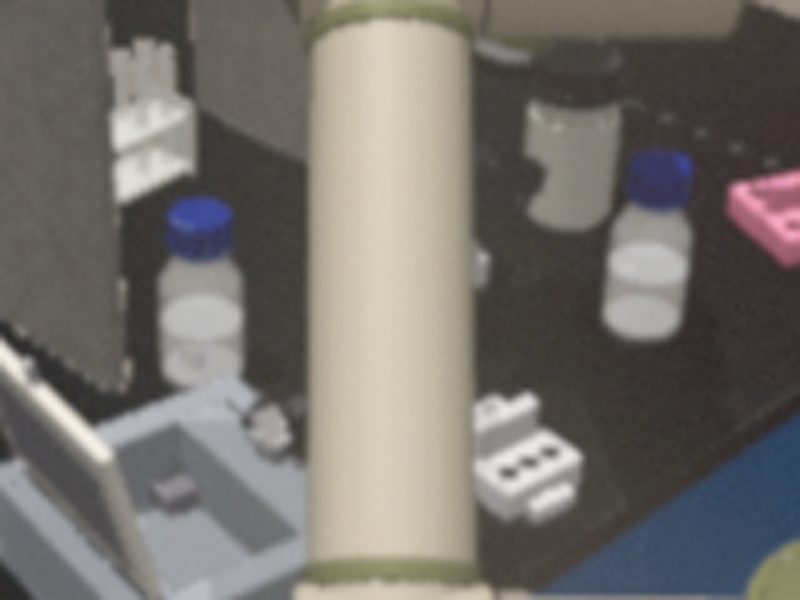

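```bash
python3 - <<'E'
from h import *
d=np.load("w10.npy",allow_pickle=True).item()
s=lambda a:(np.array(a)+.5)/1.42857-.5
L=np.array([[-50,38,30],[50,38,30],[-7,30,59],[7,30,59],[-62,10,14],[62,20,14]],float)
uv=s([(248,303),(551,303),(377,328),(424,328),(225,380),(575,354)])
q=fitpose([(d,L,uv)],[615,-314,-.415],zbase=66.2)
p,r,st=T()
print("tool yaw",np.arctan2(*r.as_matrix()[[1,0],2]), "tcp in tray", R.from_euler("z",-q[2]).apply(p-np.r_[q[:2],66.2]))
def f(x):
    W=R.from_euler("zyx",[x[3],0,x[4]]).apply(L)+x[:3]; return (w2p(d,W)-uv).ravel()
o=least_squares(f,[*q[:2],66.2,q[2],0],x_scale=[10,10,10,.1,.1]); print(o.x.round(3),f(o.x).round(1))
E
```

```text
pose [ 6.13362e+02 -3.20531e+02 -4.18000e-01] res px [[-2.2, -1.6], [3.0, -0.9], [-2.0, 0.5], [1.7, 0.7], [-1.3, 1.0], [0.9, 0.0]]
tool yaw -0.414316264332186 tcp in tray [-2.33726075  5.33285208 31.73304568]
[ 6.13295e+02 -3.20925e+02  6.30690e+01 -4.18000e-01 -8.00000e-03] [ 0.  -1.   1.  -0.3 -1.9  0.2  1.   0.3  1.   0.7 -1.   0.1]
```

```bash
python3 - <<'E'
from h import *
p,r,st=T(); print(p)
d=imaging.get_image("wrist");p2,r2,st=T(); print(p2)
crop(d,150,200,270,110,2.9,"w11.png")
E
```

```text
[ 613.3885255  -314.7086988    97.93304568]
[ 613.0559488  -314.34788553   96.80728873]
```

View pics/w11.png

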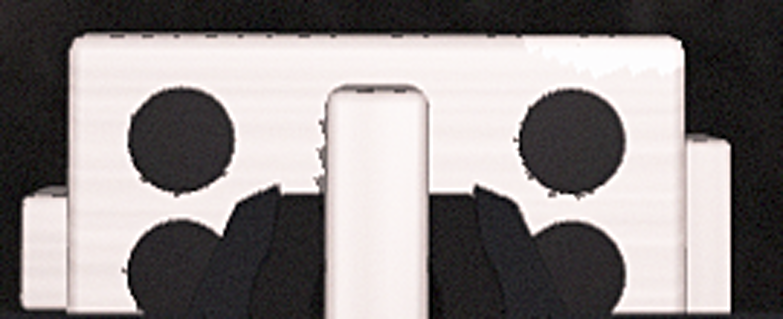

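```bash
python3 -m crank '[[0,0,0,-0.013,-0.037,0,1],[0,0,0,-0.013,-0.037,0,1]]'
python3 - <<'E'
from h import *
plan(rw([0,17,195]),Rt(-0.139,.35),vmax=45)
E
```

```text
t: 8.7
tcp_pos: [610.9, -313.7, 167.7]
orientation: [-1.597, 0.358, -1.994]
ft_force: [0.8, 0.1, -2.1]
grip_width: 13.8
n 9 total turn [ -4.13 -15.28  -0.64] shift mm [-278.7   81.8 -253.8] world [-115.2  367.1   27.3]
[-0.46, -1.7, -0.07, -0.031, 0.0091, -0.0282]
[-0.46, -1.7, -0.07, -0.0318, 0.0093, -0.0272]
[-0.46, -1.7, -0.07, -0.0326, 0.0094, -0.0262]
[-0.46, -1.7, -0.07, -0.0334, 0.0096, -0.0251]
[-0.46, -1.7, -0.07, -0.0341, 0.0098, -0.024]
[-0.46, -1.7, -0.07, -0.0348, 0.0099, -0.0229]
[-0.46, -1.7, -0.07, -0.0355, 0.01, -0.0218]
[-0.46, -1.7, -0.07, -0.0361, 0.0102, -0.0207]
[-0.46, -1.7, -0.07, -0.0367, 0.0103, -0.0195]
```

```bash
python3 -m crank '[[-0.5,-1.7,0,-0.031,0.009,-0.028,1],[-0.5,-1.7,0,-0.032,0.009,-0.027,1],[-0.5,-1.7,0,-0.033,0.009,-0.026,1],[-0.5,-1.7,0,-0.033,0.01,-0.025,1],[-0.5,-1.7,0,-0.034,0.01,-0.024,1]]'
python3 - <<'E'
from h import *
plan(rw([0,17,195]),Rt(-0.139,.35),vmax=45)
E
```

```text
t: 9.2
tcp_pos: [545.0, -108.2, 180.3]
orientation: [-1.586, 0.359, -1.837]
ft_force: [0.6, 0.4, -2.3]
grip_width: 13.7
n 4 total turn [-1.69 -6.84 -0.58] shift mm [-139.    37.8  -89.6] world [-49.3 161.7  14.7]
[-0.42, -1.71, -0.15, -0.0348, 0.0094, -0.0224]
[-0.42, -1.71, -0.15, -0.0354, 0.0095, -0.0213]
[-0.42, -1.71, -0.15, -0.0361, 0.0096, -0.0201]
[-0.42, -1.71, -0.15, -0.0367, 0.0096, -0.019]
```

```bash
python3 -m crank '[[-0.4,-1.7,-0.1,-0.035,0.009,-0.022,1],[-0.4,-1.7,-0.1,-0.035,0.009,-0.021,1],[-0.4,-1.7,-0.1,-0.036,0.009,-0.02,1],[-0.2,-1.2,0,-0.02,0.005,-0.012,1],[0,0,0,0,0,0,1]]'
python3 - <<'E'
from h import *
p,r,s=T();print(wr(p)); plan(rw([0,17,130]),Rt(-0.139,.35),vmax=30)
d=imaging.get_image("wrist"); cv2.imwrite("pics/w12.png",cv2.resize(d["image"][:,:,::-1],(800,600),interpolation=cv2.INTER_CUBIC));np.save("w12.npy",d,allow_pickle=True)
d=imaging.get_image("scene"); crop(d,190,100,200,150,4,"s12.png")
E
```

```text
t: 9.7
tcp_pos: [492.9, 44.9, 190.0]
orientation: [-1.582, 0.358, -1.714]
ft_force: [0.9, -0.9, -3.1]
grip_width: 14.0
[ -1.5457203    8.12444344 190.02027039]
n 3 total turn [ 0.53 -0.24 -0.46] shift mm [12.7 59.3  2.1] world [  2.8   8.6 -60. ]
[0.18, -0.08, -0.15, 0.0042, 0.0198, 0.0007]
[0.18, -0.08, -0.15, 0.0042, 0.0198, 0.0006]
[0.18, -0.08, -0.15, 0.0041, 0.0198, 0.0006]
```

View pics/w12.png

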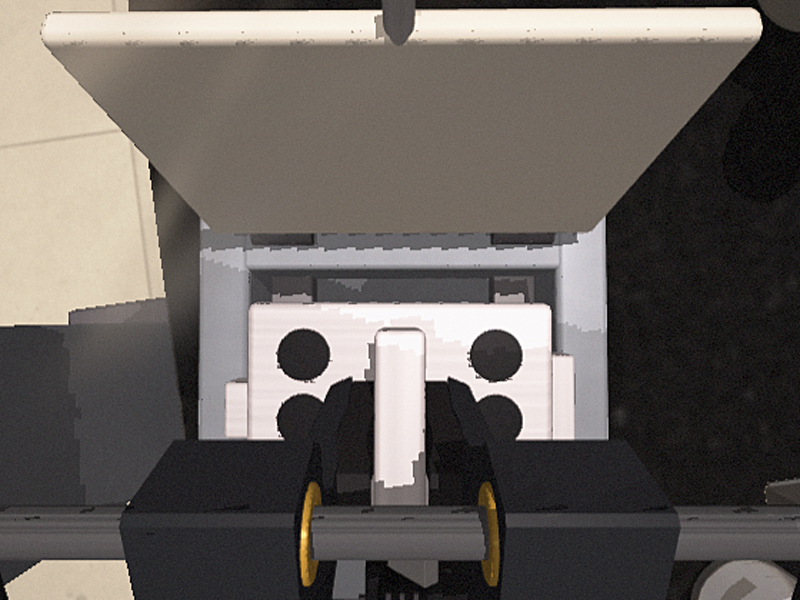

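View pics/s12.png

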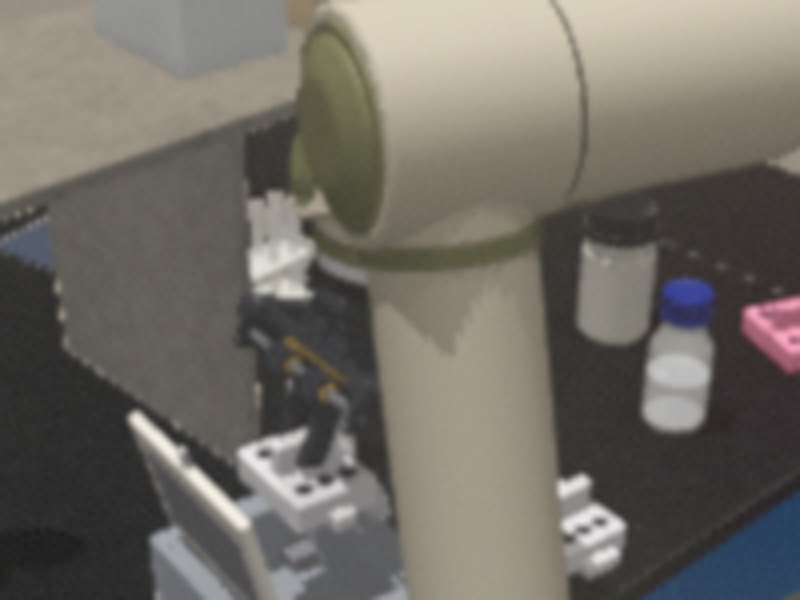

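```bash
python3 - <<'E'
from h import *
d=np.load("w12.npy",allow_pickle=True).item()
L=[[-78,62,85],[78,62,85],[-54,22,38],[-54,55,38],[54,55,38],[-105,50,85],[105,50,85],[-105,0,85],[105,0,85]]
print(((w2p(d,[rw(l) for l in L])+.5)*1.42857-.5).round())
crop(d,130,150,310,170,2.55,"w12c.png",[rw(l) for l in L])
plan(rw([0,17,130]),Rt(-0.139,.35),vmax=30)
E
```

```text
[[250. 267.]
 [558. 266.]
 [313. 341.]
 [313. 286.]
 [495. 285.]
 [197. 290.]
 [611. 290.]
 [196. 389.]
 [613. 389.]]
n 3 total turn [ 0.43 -0.39 -0.43] shift mm [10.7 60.   0.6] world [  1.6  10.9 -59.9]
[0.14, -0.13, -0.14, 0.0036, 0.02, 0.0002]
[0.14, -0.13, -0.14, 0.0035, 0.02, 0.0001]
[0.14, -0.13, -0.14, 0.0035, 0.02, 0.0001]
```

View pics/w12c.png

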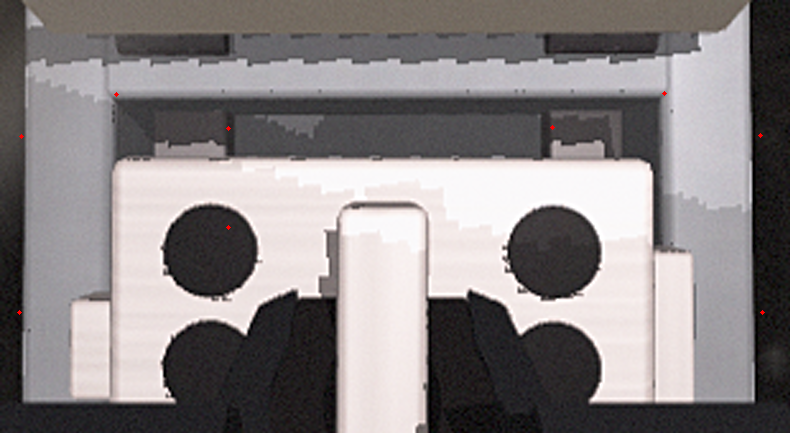

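```bash
python3 -m crank '[[0.1,-0.1,-0.1,0.004,0.02,0,1],[0.1,-0.1,-0.1,0.004,0.02,0,1],[0.1,-0.1,-0.1,0.003,0.02,0,1],[0,0,0,0,0,0,1]]'
python3 - <<'E'
from h import *
p,r,s=T();print(wr(p)); plan(rw([0,17,85]),Rt(-0.139,.35),vmax=15)
E
```

```text
t: 10.2
tcp_pos: [496.8, 48.7, 125.8]
orientation: [-1.575, 0.351, -1.719]
ft_force: [0.3, -0.1, -1.4]
grip_width: 14.2
[  1.78886048  12.44082964 125.79320914]
n 3 total turn [ 0.07 -0.47 -0.05] shift mm [ 9.8 39.9 -1.7] world [ -1.1   4.8 -40.8]
[0.02, -0.16, -0.02, 0.0033, 0.0133, -0.0006]
[0.02, -0.16, -0.02, 0.0032, 0.0133, -0.0006]
[0.02, -0.16, -0.02, 0.0032, 0.0133, -0.0006]
```

```bash
python3 -m crank '[[0,-0.2,0,-0.004,0.002,-0.001,1],[0,-0.2,0,0.002,0.009,-0.001,1],[0,-0.1,0,0.004,0.012,0,1],[0,0,0,0.004,0.012,0,1],[0,0,0,0,0,0,1]]'
python3 - <<'E'
from h import *
p,r,s=T();print(wr(p)); plan(rw([0,17,70]),Rt(-0.139,.35),vmax=15)
d=imaging.get_image("wrist"); cv2.imwrite("pics/w13.png",cv2.resize(d["image"][:,:,::-1],(800,600),interpolation=cv2.INTER_CUBIC))
E
```

```text
t: 10.7
tcp_pos: [497.1, 53.4, 89.3]
orientation: [-1.569, 0.35, -1.711]
ft_force: [-0.3, 0.3, -2.8]
grip_width: 13.9
[ 1.46587462 17.19050049 89.31445086]
n 2 total turn [-0.1  -0.05 -0.03] shift mm [ 6.8 18.1 -1.5] world [ -1.5   0.  -19.3]
[-0.05, -0.03, -0.01, 0.0034, 0.009, -0.0007]
[-0.05, -0.03, -0.01, 0.0034, 0.009, -0.0007]
```

View pics/w13.png

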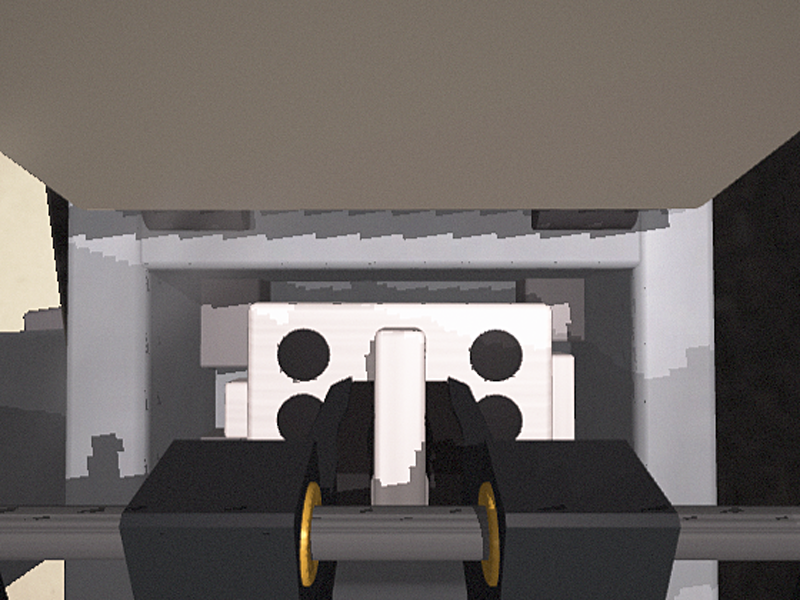

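```bash
python3 -m crank '[[0,0,0,0.003,0.009,-0.002,1],[0,0,0,0.002,0.005,0,1],[0,0,0,0,0,0,1]]'
python3 - <<'E'
from h import *
p,r,s=T();print(wr(p),s["ft_force"]); plan(rw([-0.7,17,57]),Rt(-0.139,.35),vmax=15)
d=imaging.get_image("wrist"); L=[[-54,26,38],[-78,26,38],[-78,62,85],[78,62,85],[54,36,38]]
x=wr(p)-[0,5.1,36.7]; L2=[x+[-62,10,14],x+[62,20,14],x+[-50,38,30],x+[50,38,30]]
crop(d,30,140,500,170,1.6,"w14.png",[rw(l) for l in L+L2])
print(((w2p(d,[rw(l) for l in L+L2])-[30,140]+.5)*1.6).round())
E
```

```text
t: 11.05
tcp_pos: [495.8, 53.6, 74.5]
orientation: [-1.567, 0.35, -1.71]
ft_force: [-0.4, -0.2, -2.3]
grip_width: 13.6
[ 0.15887142 17.17227911 74.45496677] [-0.35834541 -0.23514305 -2.29469303]
n 2 total turn [-0.22 -0.02 -0.01] shift mm [ 6.2 16.3 -0.9] world [ -0.9  -0.1 -17.5]
[-0.11, -0.01, -0.01, 0.0031, 0.0082, -0.0005]
[-0.11, -0.01, -0.01, 0.0031, 0.0082, -0.0004]
[[237. 188.]
 [166. 189.]
 [ 96.  68.]
 [698.  67.]
 [558. 158.]
 [200. 206.]
 [596. 173.]
 [224. 115.]
 [572. 115.]]
```

View pics/w14.png

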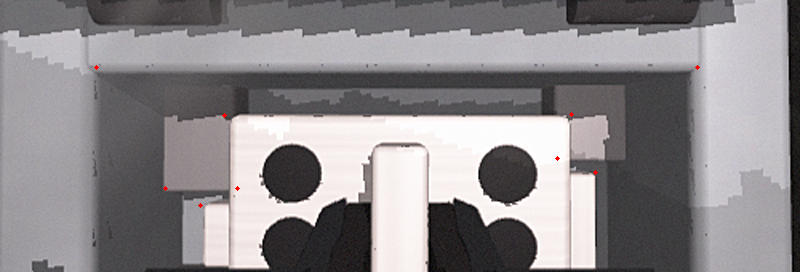

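```bash
python3 -m crank '[[-0.1,0,0,0.003,0.007,-0.001,1],[0,0,0,0.002,0.005,0,1],[0,0,0,0,0,0,1]]'
python3 - <<'E'
from h import *
p,r,s=T();print(wr(p),s["ft_force"]); plan(rw([-0.9,17,57]),Rt(-0.139,.35),vmax=15)
E
```

```text
t: 11.4
tcp_pos: [495.1, 53.0, 61.0]
orientation: [-1.568, 0.35, -1.71]
ft_force: [0.3, -0.9, -1.4]
grip_width: 13.3
[-0.53967763 16.52075176 61.01625642] [ 0.26219586 -0.92542313 -1.43923454]
n 1 total turn [-0.17  0.01 -0.  ] shift mm [ 0.9  3.9 -0.4] world [-0.3  0.5 -4. ]
[-0.17, 0.01, -0.0, 0.0009, 0.0039, -0.0004]
```

```bash
python3 -m crank '[[0,0,0,0.001,0.003,0,1],[0,0,0,0,0.001,0,1],[0,0,0,0,0,0,1]]'
python3 - <<'E'
from h import *
p,r,s=T();print(wr(p),s["ft_force"])
d=imaging.get_image("wrist"); crop(d,30,100,500,250,1.6,"w15.png")
E
```

```text
t: 11.7
tcp_pos: [495.3, 53.4, 56.7]
orientation: [-1.568, 0.35, -1.71]
ft_force: [-0.5, -0.3, -1.6]
grip_width: 13.7
[-0.39482401 16.93463828 56.66495703] [-0.52430676 -0.30737313 -1.6312708 ]
```

View pics/w15.png

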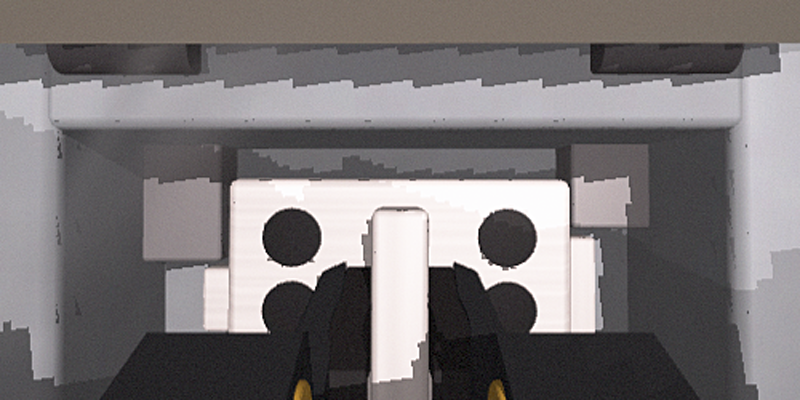

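```bash
python3 -m crank '[[0,0,0,0.001,0.002,0,1],[0,0,0,0,0,0,1]]'
python3 -m crank '[[0,0,0,0,0,0,0.4],[0,0,0,0,0,0,0.3],[0,0,0,0,0,0,0.2],[0,0,0,0,0,0,0.2]]'
python3 -m crank '[[0,0,0,-0.003,-0.009,0,0.2],[0,0,0,-0.007,-0.019,0,0.2],[0,0,0,-0.01,-0.028,0,0.2],[0,0,0,-0.013,-0.037,0,0.2],[0,0,0,-0.013,-0.037,0,0.2]]'
python3 - <<'E'
from h import *
p,r,s=T();print(p,wr(p),s["ft_force"])
d=imaging.get_image("wrist"); cv2.imwrite("pics/w16.png",cv2.resize(d["image"][:,:,::-1],(800,600),interpolation=cv2.INTER_CUBIC));np.save("w16.npy",d,allow_pickle=True)
E
```

```text
t: 11.95
tcp_pos: [495.6, 53.4, 57.3]
orientation: [-1.566, 0.352, -1.708]
ft_force: [0.5, -0.7, -3.1]
grip_width: 13.6
t: 12.35
tcp_pos: [496.3, 53.3, 57.9]
orientation: [-1.564, 0.352, -1.707]
ft_force: [0.5, -0.2, 0.1]
grip_width: 35.4
t: 12.85
tcp_pos: [493.0, 52.2, 198.3]
orientation: [-1.575, 0.353, -1.712]
ft_force: [1.0, 0.6, 0.6]
grip_width: 35.0
[493.0333255   52.17897761 198.28038098] [ -2.42261386  15.39177055 198.28038098] [1.00692997 0.64336276 0.57308536]
```

View pics/w16.png

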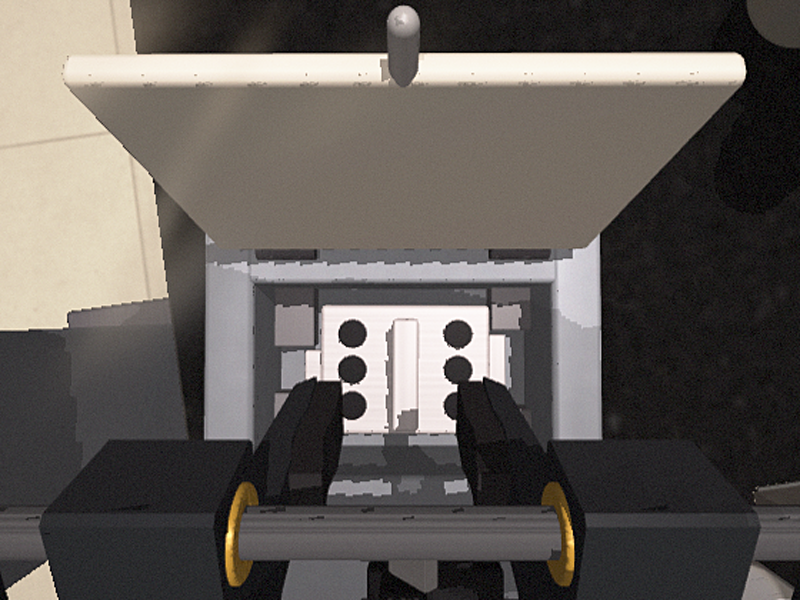

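```bash
python3 - <<'E'
from h import *
d=np.load("w16.npy",allow_pickle=True).item()
s=lambda a:(np.array(a)+.5)/1.42857-.5
L=np.array([[-50,38,30],[50,38,30],[-7,30,59],[7,30,59],[-62,10,14],[62,20,14]],float)
uv=s([(322,306),(490,306),(393,320),(417,320),(305,351),(506,336)])
q=fitpose([(d,L,uv)],[*rw([0,12,20])[:2],-.139],zbase=20); print(wr([*q[:2],20]),q[2]-RD[2])
def f(x):
    W=R.from_euler("zyx",[x[3],x[5],x[4]]).apply(L)+x[:3]; return (w2p(d,W)-uv).ravel()
o=least_squares(f,[*q[:2],20,q[2],0,0],x_scale=[10,10,10,.1,.1,.1]); print(wr(o.x[:3]).round(1),o.x.round(3),f(o.x).round(1))
P=[rw(np.r_[l[:2]+[0,12],l[2]+20]) for l in L]
crop(d,150,170,260,140,3,"w16c.png",P+[rw([-54,26,38]),rw([-54,-2,38]),rw([54,36,38])])
E
```

```text
pose [ 4.95737e+02  4.75790e+01 -1.43000e-01] res px [[-1.2, -0.3], [0.4, 0.1], [-0.2, 0.0], [1.4, 0.1], [-0.4, 0.2], [-0.2, -0.1]]
[ 0.89227883 11.21117699 20.        ] -0.003913090274651032
[ 1.3 11.  17.7] [ 4.96135e+02  4.73600e+01  1.76800e+01 -1.43000e-01 -5.00000e-03
 -1.30000e-02] [-0.6 -0.2  0.1  0.2 -0.7 -0.1  0.8 -0.   0.6  0.1 -0.2 -0.1]
```

View pics/w16c.png

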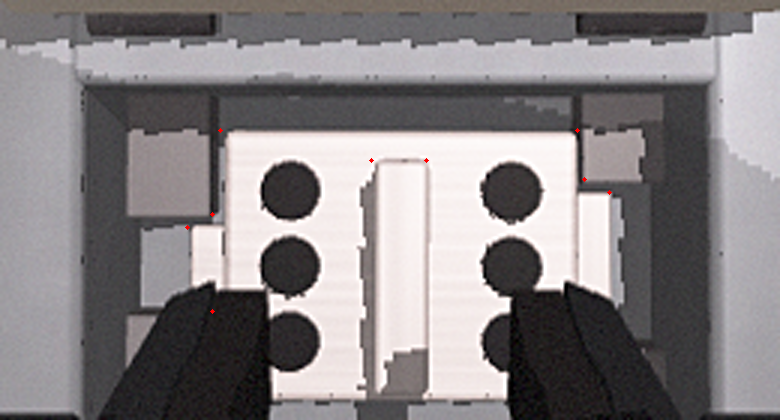

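```bash
python3 - <<'E'
from h import *
plan(rw([0,17,300]),Rt(-0.139,0),vmax=45)
E
```

```text
n 3 total turn [ -0.37   0.04 -20.14] shift mm [-34.6 -89.1   0.7] world [ 0.3  1.8 95.5]
[-0.12, 0.01, -6.71, -0.0115, -0.0297, 0.0002]
[-0.12, 0.01, -6.71, -0.008, -0.0308, 0.0002]
[-0.12, 0.01, -6.71, -0.0043, -0.0316, 0.0001]
```

```bash
python3 -m crank '[[0,0,0,-0.012,-0.036,0,1],[-0.1,0,-6.7,-0.011,-0.03,0,1],[-0.1,0,-6.7,-0.006,-0.03,0,1],[-0.1,0,-6.7,0,-0.02,0,1]]'
python3 - <<'E'
from h import *
p,r,s=T();print(wr(p))
plan(rw([0,180,300]),Rt(-0.139,0),vmax=45)
E
```

```text
t: 13.3
tcp_pos: [492.7, 45.0, 331.8]
orientation: [-1.567, -0.011, -1.718]
ft_force: [-0.0, -0.1, -0.2]
grip_width: 5.8
[ -1.76347761   8.22686206 331.78620434]
n 4 total turn [-0.23 -0.44  0.64] shift mm [-172.1   29.9    0.3] world [ 25.5 169.9 -31.8]
[-0.06, -0.11, 0.16, -0.043, 0.0075, 0.0001]
[-0.06, -0.11, 0.16, -0.043, 0.0076, 0.0002]
[-0.06, -0.11, 0.16, -0.043, 0.0077, 0.0003]
[-0.06, -0.11, 0.16, -0.043, 0.0078, 0.0003]
```

```bash
python3 -m crank '[[0,-0.1,0.2,-0.044,0.004,0,1],[0,-0.1,0.2,-0.044,0.006,0,1],[0,-0.1,0.2,-0.044,0.006,0,1],[0,0,0,-0.043,0.006,0,1],[0,0,0,0,0,0,1]]'
python3 - <<'E'
from h import *
p,r,s=T();print(wr(p))
plan(rw([0,180,195]),Rt(-0.139,0),vmax=40)
d=imaging.get_image("wrist"); cv2.imwrite("pics/w17.png",d["image"][:,:,::-1])
d=imaging.get_image("scene"); crop(d,130,70,220,165,3.6,"s17.png")
E
```

```text
t: 13.8
tcp_pos: [518.7, 225.5, 313.9]
orientation: [-1.555, -0.003, -1.713]
ft_force: [-0.0, -0.1, -0.4]
grip_width: 0.3
[ -1.06803789 190.63063999 313.89777562]
n 3 total turn [-0.89 -0.2   0.2 ] shift mm [ 10.2 118.9  -0.8] world [  -0.4  -10.7 -118.9]
[-0.3, -0.07, 0.07, 0.0034, 0.0396, -0.0003]
[-0.3, -0.07, 0.07, 0.0035, 0.0396, -0.0]
[-0.3, -0.07, 0.07, 0.0035, 0.0396, 0.0002]
```

View pics/w17.png

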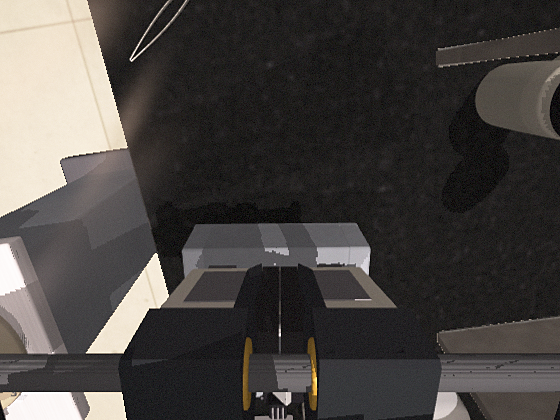

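View pics/s17.png

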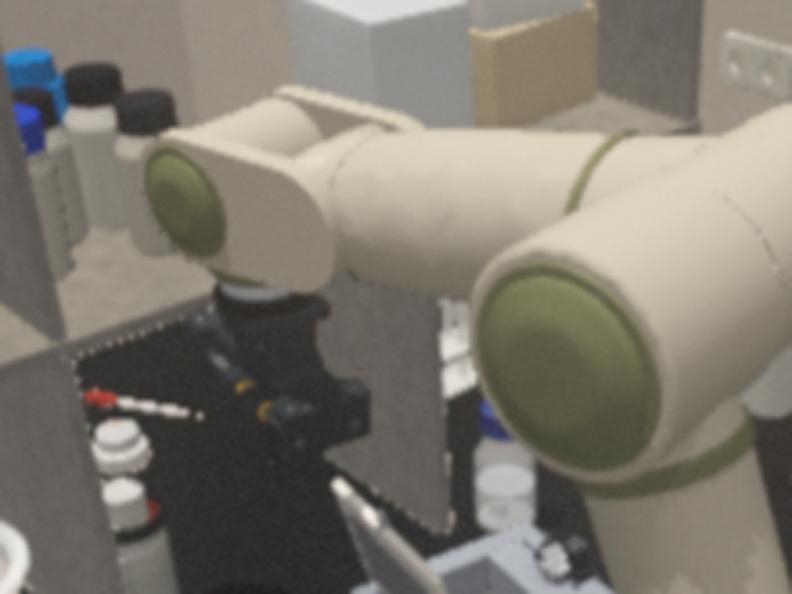

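```bash
python3 -m crank '[[-0.3,0,0,0.003,0.038,0,1],[-0.3,0,0,0.003,0.038,0,1],[-0.3,0,0,0.003,0.034,0,1],[0,0,0,0,0,0,1]]'
python3 - <<'E'
from h import *
p,r,s=T();print(wr(p),s["ft_force"])
plan(rw([0,105,198]),Rt(-0.139,0),vmax=25)
E
```

```text
t: 14.3
tcp_pos: [520.0, 207.3, 205.3]
orientation: [-1.564, -0.003, -1.722]
ft_force: [-1.1, 0.2, 0.4]
grip_width: 0.7
[  2.81875245 172.785583   205.25089858] [-1.05886154  0.24477345  0.39502984]
n 3 total turn [-0.41 -0.69  0.19] shift mm [67.8  7.5 -2.1] world [-12.2 -66.7  -7.3]
[-0.14, -0.23, 0.06, 0.0226, 0.0025, -0.0007]
[-0.14, -0.23, 0.06, 0.0226, 0.0025, -0.0008]
[-0.14, -0.23, 0.06, 0.0226, 0.0024, -0.0009]
```

```bash
python3 -m crank '[[0,-0.2,0,0.02,0.002,-0.001,1],[0,-0.2,0,0.015,0.002,-0.001,1],[0,-0.2,0,0.012,0.002,0,1],[0,0,0,0.012,0,0,1],[0,0,0,0.012,0,0,1]]'
python3 - <<'E'
from h import *
p,r,s=T();print(wr(p),s["ft_force"])
for th in (1.3,1.05,.8,.55,.3,.1):
    c,sn=np.cos(th),np.sin(th); print(th, (80-110*c+sn*(6+9*sn)).round(1),(91+110*sn+c*(6+9*sn)).round(1))
d=imaging.get_image("wrist"); cv2.imwrite("pics/w18.png",d["image"][:,:,::-1])
E
```

```text
t: 14.8
tcp_pos: [509.6, 132.5, 207.7]
orientation: [-1.554, -0.0, -1.714]
ft_force: [-1.6, 1.1, 1.0]
grip_width: 0.2
[  2.89942134  97.19508828 207.68581014] [-1.57542531  1.08942045  0.95864963]
1.3 64.7 200.9
1.05 37.2 193.3
0.8 12.3 178.6
0.55 -8.2 157.6
0.3 -22.5 131.8
0.1 -28.8 108.8
```

View pics/w18.png

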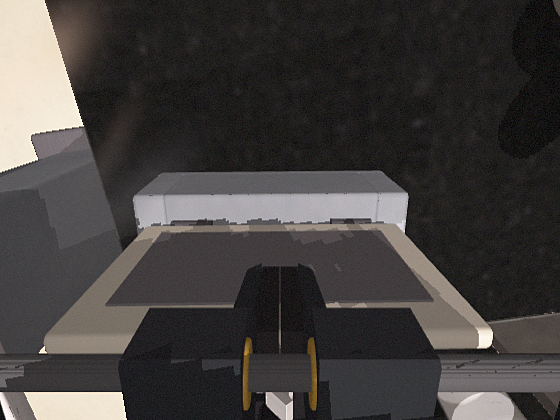

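```bash
python3 -m crank '[[-0.3,0,0,0.016,0.003,0,1],[-0.3,0,0,0.016,0.004,0,1],[-0.3,0,0,0.014,0.004,0,1],[0,0,0,0.014,0.004,0,1]]'
python3 - <<'E'
from h import *
p,r,s=T();print(wr(p),s["ft_force"],s["orientation"])
E
```

```text
t: 15.25
tcp_pos: [501.7, 70.2, 194.6]
orientation: [-1.565, 0.002, -1.714]
ft_force: [0.5, 3.7, -0.5]
grip_width: 0.2
[  3.71420564  34.43751313 194.61888808] [ 0.45226782  3.69505036 -0.52164639] [-1.56534894e+00  1.57665066e-03 -1.71448749e+00]
```

```bash
python3 -m crank '[[0,0,0,0.011,0.008,-0.001,1],[0,0,0,0.011,0.008,-0.001,1],[0,0,0,0.01,0.01,-0.001,1],[0,0,0,0.009,0.011,0,1]]'
python3 - <<'E'
from h import *
p,r,s=T();print(wr(p),s["ft_force"],s["orientation"])
d=imaging.get_image("wrist"); cv2.imwrite("pics/w19.png",d["image"][:,:,::-1])
d=imaging.get_image("scene"); crop(d,180,100,200,150,4,"s19.png")
E
```

```text
t: 15.65
tcp_pos: [493.7, 26.4, 156.0]
orientation: [-1.56, 0.002, -1.715]
ft_force: [1.1, 3.1, 1.4]
grip_width: 0.5
[  1.82065812 -10.08925094 155.97099416] [1.06757287 3.14813391 1.38718588] [-1.56040174  0.00194434 -1.71511091]
```

View pics/w19.png

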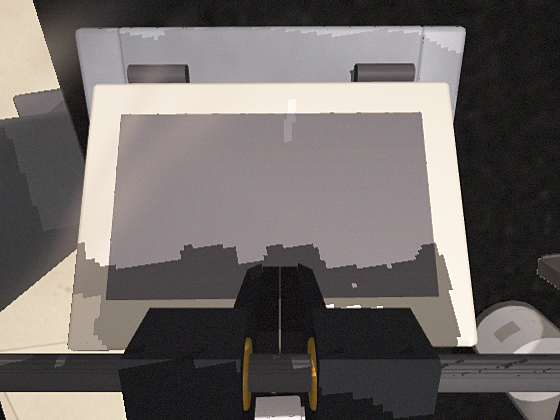

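View pics/s19.png

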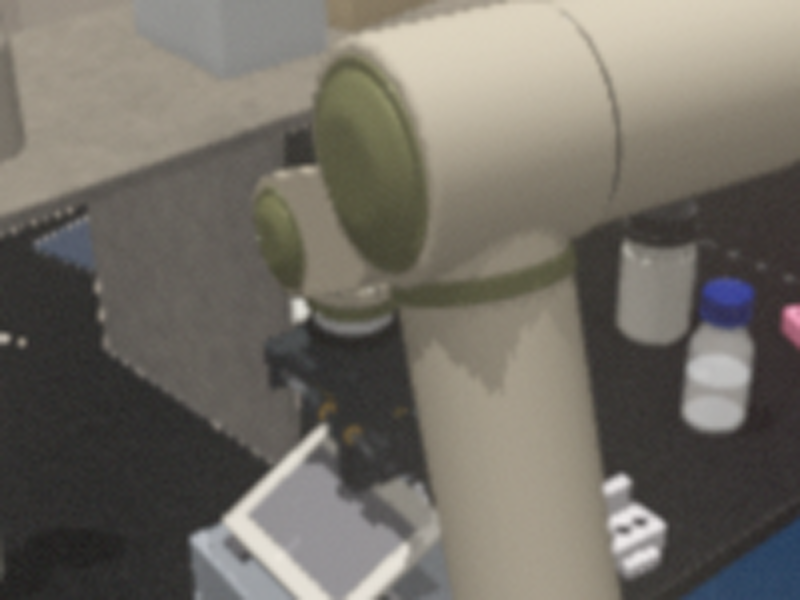

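```bash
python3 -m crank '[[0,0,0,0.005,0.01,0,1],[0,0,0,0.005,0.011,0,1],[0,0,0,0.003,0.011,0,1],[0,0,0,0.002,0.009,0,1]]'
python3 - <<'E'
from h import *
p,r,s=T();print(wr(p),s["ft_force"],s["orientation"])
E
```

```text
t: 16.15
tcp_pos: [491.5, 9.5, 113.1]
orientation: [-1.561, -0.001, -1.715]
ft_force: [-7.5, 4.4, 28.0]
grip_width: 0.2
[  1.92679397 -27.0706348  113.08144876] [-7.52078587  4.3811518  28.00652929] [-1.56125900e+00 -8.98407158e-04 -1.71490322e+00]
```

```bash
python3 - <<'E'
from h import *
d=imaging.get_image("wrist"); cv2.imwrite("pics/w20.png",cv2.resize(d["image"][:,:,::-1],(800,600),interpolation=cv2.INTER_CUBIC))
d=imaging.get_image("scene"); crop(d,200,160,130,100,6,"s20.png")
p,r,s=T();print(wr(p),s["ft_force"])
E
```

```text
[  1.69774557 -27.12171002 112.38369968] [-1.32805198 -2.33360898  4.86997944]
```

View pics/w20.png

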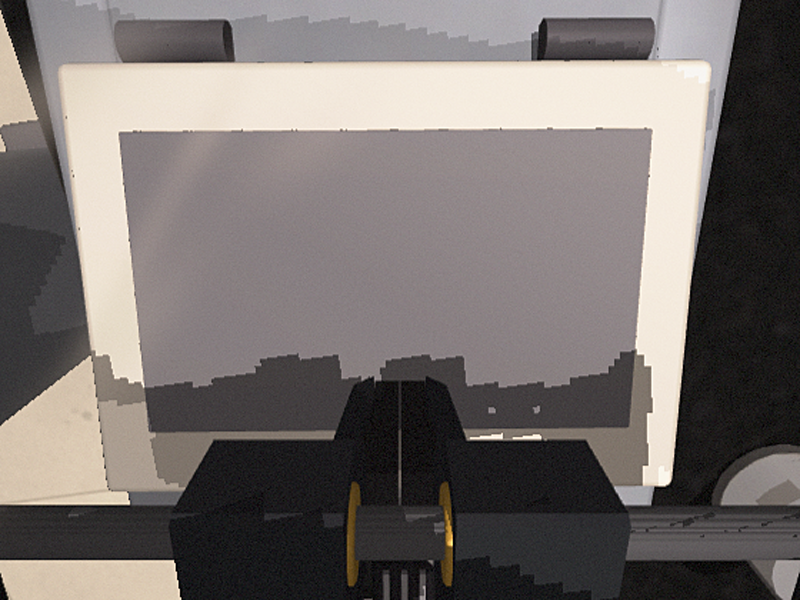

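View pics/s20.png

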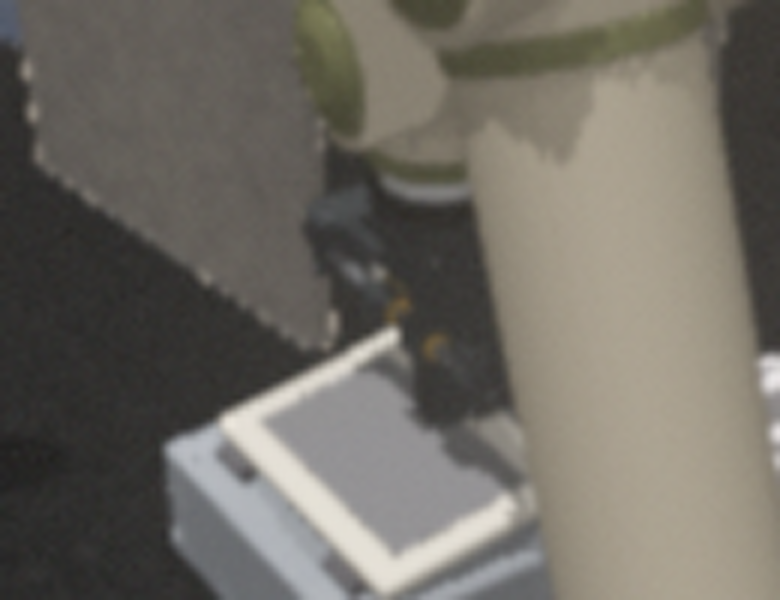

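```bash
python3 -m crank '[[0,0,0,0,0.003,0,1],[0,0,0,0,0.003,0,1]]'; python3 -m crank '[[0,0,0,0,0.003,0,1],[0,0,0,0,0.002,0,1]]'
```

```text
t: 16.45
tcp_pos: [491.4, 8.8, 107.3]
orientation: [-1.562, -0.003, -1.714]
ft_force: [-10.5, -0.6, 25.4]
grip_width: 0.6
t: 16.65
tcp_pos: [491.4, 8.2, 101.8]
orientation: [-1.562, -0.004, -1.714]
ft_force: [-1.3, -2.4, 5.0]
grip_width: 0.4
```

```bash
python3 -m crank '[[0,0,0,0,0.002,0,1],[0,0,0,0,0.001,0,1]]'; python3 -m crank '[[0,0,0,0,0.002,0,1],[0,0,0,0,0,0,1]]'
python3 - <<'E'
from h import *
d=imaging.get_image("wrist"); cv2.imwrite("pics/w21.png",cv2.resize(d["image"][:,:,::-1],(800,600),interpolation=cv2.INTER_CUBIC))
p,r,s=T();print(wr(p),s["ft_force"])
E
```

```text
t: 16.85
tcp_pos: [491.3, 8.0, 97.5]
orientation: [-1.562, -0.004, -1.713]
ft_force: [0.4, -0.6, 3.5]
grip_width: 0.3
t: 17.05
tcp_pos: [491.4, 7.9, 96.2]
orientation: [-1.562, -0.004, -1.713]
ft_force: [-5.6, 0.5, 14.1]
grip_width: 0.5
[  2.08966092 -28.64346606  96.31198415] [-3.21625348 -0.68036958 13.32173931]
```

View pics/w21.png

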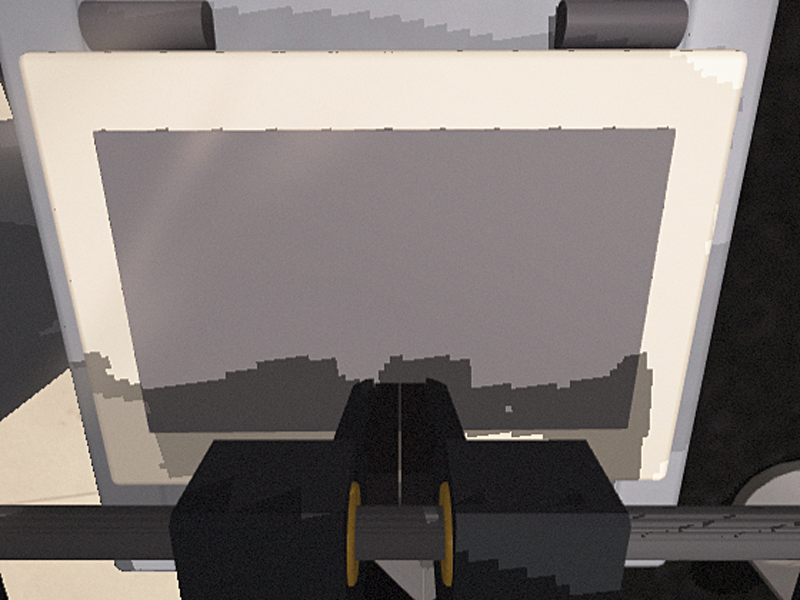

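```bash
python3 -m crank '[[0,0,0,0,0.001,0,1],[0,0,0,0,0,0,1],[0,0,0,0,0,0,1]]'; python3 -m crank '[[0,0,0,0,-0.004,0,1],[0,0,0,0,-0.006,0,1],[0,0,0,0,-0.02,0,1],[0,0,0,-0.01,-0.04,0,1],[0,0,0,-0.04,-0.04,0,1]]';python3 -m crank '[[0,0,0,-0.03,-0.04,0,1],[0,0,0,-0.03,-0.03,0,1],[0,0,0,0,0,0,1]]'
python3 - <<'E'
from h import *
p,r,s=T();print(wr(p),s["ft_force"])
d=imaging.get_image("wrist"); cv2.imwrite("pics/w22.png",cv2.resize(d["image"][:,:,::-1],(800,600),interpolation=cv2.INTER_CUBIC))
np.save("w22.npy",d,allow_pickle=True)
d=imaging.get_image("scene"); crop(d,190,150,200,150,4,"s22.png")
E
```

```text
t: 17.4
tcp_pos: [491.4, 8.0, 96.9]
orientation: [-1.561, -0.005, -1.712]
ft_force: [-2.3, -0.4, 8.2]
grip_width: 0.4
t: 17.9
tcp_pos: [494.4, 53.6, 201.2]
orientation: [-1.575, -0.003, -1.717]
ft_force: [1.3, -0.5, -0.2]
grip_width: 0.4
t: 18.2
tcp_pos: [503.7, 117.9, 277.6]
orientation: [-1.569, -0.001, -1.715]
ft_force: [-0.3, 0.1, -0.2]
grip_width: 0.5
[ -0.99846177  81.9675618  277.57468495] [-0.28561021  0.07282526 -0.21847547]
```

View pics/w22.png

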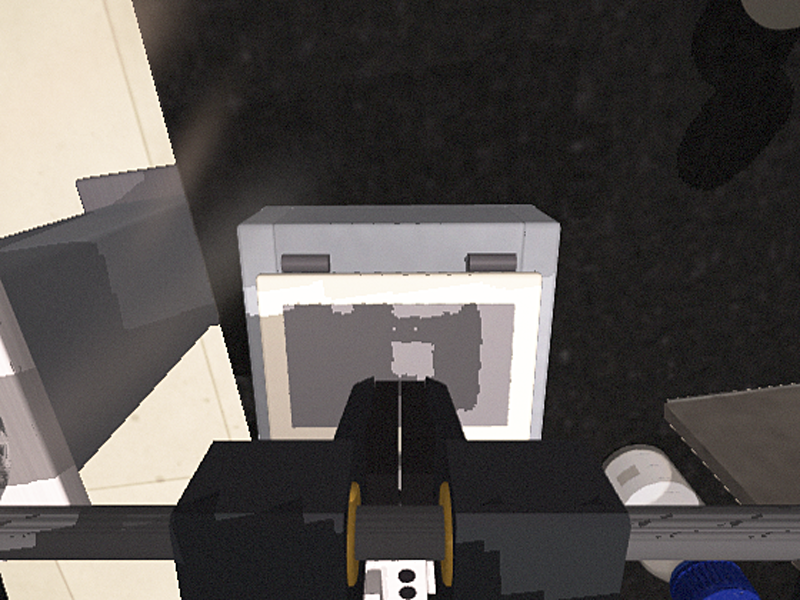

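View pics/s22.png

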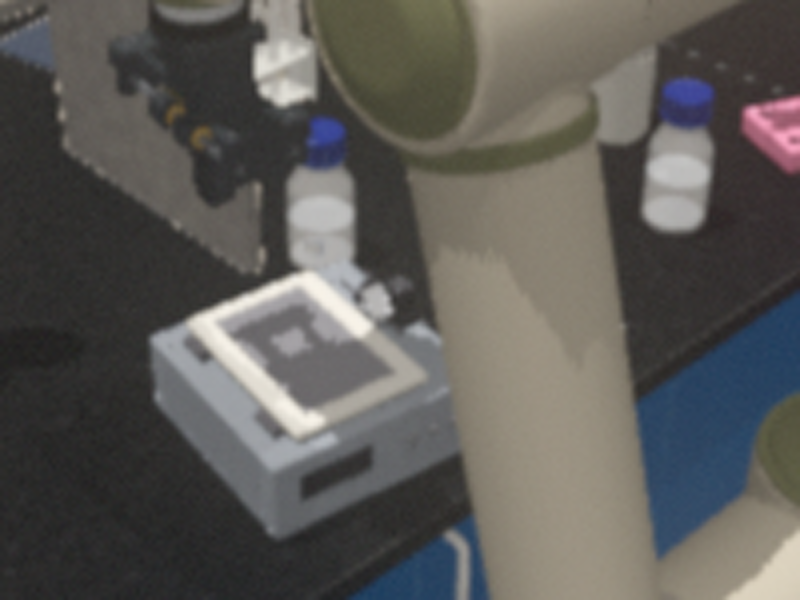

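```bash
python3 -m crank '[[0,0,0,0.045,-0.01,-0.005,1],[0,0,0,0.045,-0.005,-0.005,1],[0,0,0,0.045,0,-0.005,1],[0,0,0,0.02,0,0,1],[0,0,0,0,0,0,1]]'
python3 - <<'E'
from h import *
d=imaging.get_image("wrist"); L=[[-11,-102,121],[11,-102,121],[-11,-80,121],[11,-80,121],[-92,-57,97],[92,-57,97],[-105,-105,85],[105,-105,85]]
crop(d,150,100,260,190,3,"w23.png",[rw(l) for l in L])
crop(imaging.get_image("top"),210,150,220,120,3.6,"top23.png")
p,r,s=T();print(wr(p),s["ft_force"],s["joint_velocities"].round(3) if hasattr(s["joint_velocities"],"round") else "")
E
```

```text
t: 18.8
tcp_pos: [459.7, -43.8, 280.7]
orientation: [-1.592, -0.003, -1.719]
ft_force: [0.5, 1.1, -0.2]
grip_width: 0.4
[-21.88233943 -82.07368455 280.91749938] [ 0.72405372 -0.01419055 -0.54413716] [ 0.039 -0.001 -0.019  0.003  0.005  0.007]
```

View pics/w23.png

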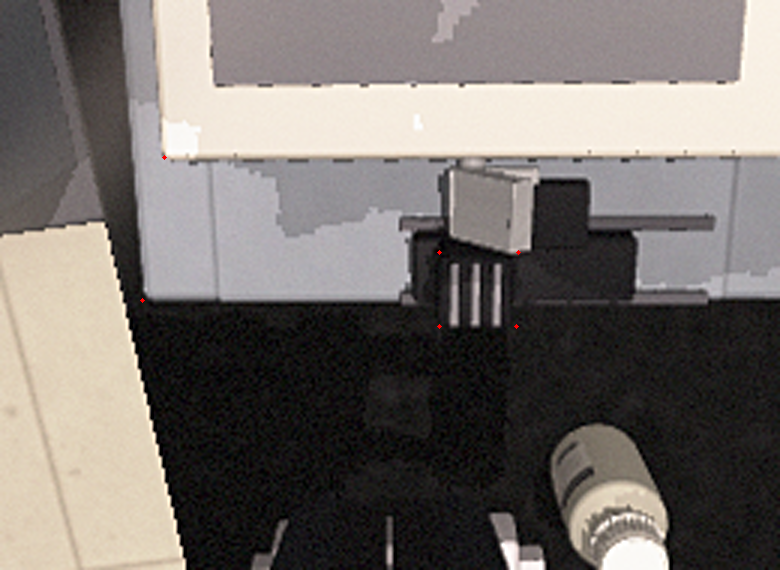

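View pics/top23.png

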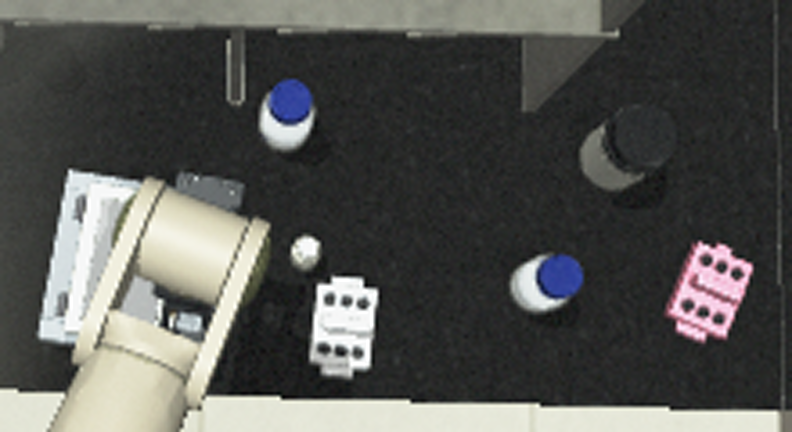

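```bash
python3 -m crank '[[0,0,0,0,0,0,1],[0,0,0,0,0,0,1],[0,0,0,0,0,0,1]]'; python3 -c "
from station import robot; print(robot.close_job())"
```

```text
t: 19.2
tcp_pos: [460.2, -39.6, 279.7]
orientation: [-1.594, -0.001, -1.714]
ft_force: [-0.3, 0.4, -0.5]
grip_width: 0.7
the job is handed in; nothing more can be done
None
```

The job is handed in at about 19 s of the 62 s allowed; the station gives no verdict, so what follows rests on my own checks.

I pushed the latch about 16 mm along the reader's +x and the cover sprung open. The sample tray was the far one (wide lug far, narrow lug near); the near tray with two wide lugs and the pink look-alike were left alone. I set it in the chamber, then swung the cover shut with closed fingers and pressed it to its stop at about 13 N.

**Tray:** before closing, the camera fit put the tray about 1.3 mm from the seat, nearly level (within about 0.015 rad) and with both lugs in their notches. Its height came out 2.3 mm below the floor, which is camera error, so I take it as seated. It could not be seen again once the cover was shut.

**Cover and latch:** after I let go, the cover stayed down. The last pictures show the latch back where it was at the start, with the cover corner where a shut cover should be.

**Other objects:** the other tray, the vial and both bottles looked unmoved in the top view. I took no closing picture of the cup, timer or tweezers, but the arm did not go near them. The robot ended clear of everything, with almost no force on the wrist.

**Odd reading:** the wrist force jumped to 25–28 N twice while closing, probably the striker pin on the latch nose. It fell to about 5 N each time, and the fingers, not the gripper's body, were pressing on the cover.

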